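# Put the tealights away and close the candle caddy

## Task

Put every tealight on the table into the two open white jars on the sliding tray (either jar, whichever way up), put a wooden lid on each jar and press each lid down until its seal gives and the lid is fully home, pressing only on the lids and never on a bare rubber seal. Only then push the tray by its brass knob along its rails to the robot's left until it clicks past the spring catch and reaches its stop. Leave the other things on the table where they are.

Things in the scene. Friction and masses are not known exactly. Their poses are not given: they have to be found in the camera images.
- tealight_1: Tealight: a round aluminium-cased candle, 38 mm across, 16 mm high, 30 g, white on top. Some of the six may be absent. Origin: centre of its underside, z up through it.
- tealight_2: Tealight: a round aluminium-cased candle, 38 mm across, 16 mm high, 30 g, white on top. Some of the six may be absent. Origin: centre of its underside, z up through it.
- tealight_3: Tealight: a round aluminium-cased candle, 38 mm across, 16 mm high, 30 g, white on top. Some of the six may be absent. Origin: centre of its underside, z up through it.
- tealight_4: Tealight: a round aluminium-cased candle, 38 mm across, 16 mm high, 30 g, white on top. Some of the six may be absent. Origin: centre of its underside, z up through it.
- tealight_5: Tealight: a round aluminium-cased candle, 38 mm across, 16 mm high, 30 g, white on top. Some of the six may be absent. Origin: centre of its underside, z up through it.
- tealight_6: Tealight: a round aluminium-cased candle, 38 mm across, 16 mm high, 30 g, white on top. Some of the six may be absent. Origin: centre of its underside, z up through it.
- lid_1: One of two identical wooden lids, knob up, 140 g; either fits either jar. Origin: centre of the underside, z up. From z = 0 up: plug 84 mm across (chamfered to 76 mm at its foot), 10 mm high; disc 100 mm across, 6 mm thick; brass knob 22 mm across, from z = 16 to 40 mm. It starts standing on its plug on the table.
- lid_2: One of two identical wooden lids, knob up, 140 g; either fits either jar. Origin: centre of the underside, z up. From z = 0 up: plug 84 mm across (chamfered to 76 mm at its foot), 10 mm high; disc 100 mm across, 6 mm thick; brass knob 22 mm across, from z = 16 to 40 mm. It starts standing on its plug on the table.
- jar_left_mouth (a point): Centre of the left jar's rim, 115 mm above the table; z up, y the way the tray slides home, x away from the robot. White jar, 100 mm across (90 inside), 79 mm deep, fixed on the tray; jars are 130 mm apart. A black rubber seal ring (91 mm inside) stands 8 mm above the rim: a lid laid on it has its origin about 2 mm below the rim, pressed fully home 9 mm below.
- jar_right_mouth (a point): Centre of the right jar's rim, 115 mm above the table; z up, y the way the tray slides home, x away from the robot. White jar, 100 mm across (90 inside), 79 mm deep, fixed on the tray; jars are 130 mm apart. A black rubber seal ring (91 mm inside) stands 8 mm above the rim: a lid laid on it has its origin about 2 mm below the rim, pressed fully home 9 mm below.
- seal_left (a joint): How far the left jar's rubber seal ring has been pushed down, m: 0 is proud (as it starts), 0.007 is fully home. Friction holds it: it takes about 10 N to push it down, it does not yield to a lid's weight, and it stays where it was left.
- seal_right (a joint): How far the right jar's rubber seal ring has been pushed down, m: 0 is proud (as it starts), 0.007 is fully home. Friction holds it: it takes about 10 N to push it down, it does not yield to a lid's weight, and it stays where it was left.
- tray (a joint): How far the tray has slid to the robot's left, m: starts between 0 and 0.025; 0.08 is the stop. A sprung steel ball on the far side of the rails bears on a brass nib on the tray from about 0.067 and snaps over at about 0.073, then holds the tray home. Sliding takes about 2 N, the catch about 6 N more.
- tray_knob (a point): Top centre of the brass knob at the tray's right end, 86 mm above the table; y points the way the tray slides home. A vertical post from the tray's top (30 mm above the table); 20 mm across in its upper 20 mm, 14 mm below. Its axis is 90 mm from the right jar's axis; beyond it the tray goes on for 20 mm and the low rails (18 mm high at most) further.
- coaster: Bystander: cork coaster, 90 mm across, 8 mm thick. Origin: centre of its underside.
- pebble: Bystander: polished stone, 64 mm across, 26 mm high. Origin: centre of its underside.
- vase: Bystander: small blue ceramic jar, 52 mm across, 100 mm high. Origin: centre of its underside.
- candlestick: Bystander: brass candlestick, 70 mm across its foot, 85 mm high. Origin: centre of its underside.
There are look-alikes about, which are no part of the job. What is shaped like the lid_2 but orange is not meant. What is shaped like the tealight_5 but orange is not meant.

How it is judged:
By the outcome, as a careful person would: the job done as asked, in the order asked, and still so for the second after the job is handed in, with the robot touching nothing.
Of tealight_1, tealight_2, tealight_3, tealight_4, tealight_5, tealight_6 only 4 to 6 are there at a start; the rules pass over those that are not, and their reading is None.
At some moment in a run one of tealight_1, tealight_2, tealight_3, tealight_4, tealight_5, tealight_6, lid_1, lid_2 may be knocked a few centimetres aside while the robot is not near it.
It also fails if it takes over 208 s, if anything falls off the work surface, if the arm or the gripper's body presses on something with over 40 N, if the wrist force passes 120 N, or if a joint passes its speed limit or range.

## Robot

A 6-joint arm with a two-finger parallel gripper is mounted at the origin on the work surface. World frame = base frame: x ahead of the robot, y to its left, z up, the work surface at z = 0. Lengths are in m, angles in rad, forces in N, time in s.
With the tool pointing down it reaches from about 0.25 to 0.725 m from the base axis. Payload 9.7 kg.
Tool frame: the origin (TCP) lies at the very end of the fingers, on their centre line; the grasp point (between the pads) lies 19 mm behind it (bot.hold_point_z is the distance from the TCP to the grasp point, in m); z points along the fingers, x is the direction in which the jaws open and shut, and the axes are right-handed (so a half turn about z gives the same grasp; the last joint's range is limited). The gripper opens to 85 mm and grips with 20 to 120 N. Pads are 22 mm wide; open, the fingers measure 114 mm over their backs; the gripper's body (76 mm by 85 mm) begins 54 mm behind the grasp point. The pads swing forward as they close: fully open they stand 13 mm farther back than shut.
Start: joints at [1.33, 0.087, 0.176, 1.66, 0, 1.571], TCP at [0.131, 0.534, 0.231] pointing down, gripper open.
Joint ranges: [-3.13, 3.13], [-0.85, 1.81], [-1.15, 1.24], [-2.2, 2.28], [-1.44, 1.52], [-3.14, 3.14]. Speed limits (rad/s): [2.22, 2.22, 2.57, 3.14, 3.14, 3.14].

## Interface

Orientations are given as a 3x3 rotation matrix whose columns are the frame's x, y, z axes.
In Python, from station import bot gives the robot as it stands.
- The arm moves only by the tool drive_tool, never from a script. Its argument "moves" is a list of rows, each a list of 4 numbers: the shift along the tool's x, y, z in cm, then the turn about the tool's z in rad. In form: [[x, y, z, spin], ...]. A call has 1 to 10 rows; each row is the pose to reach, as a shift and turn from the pose measured when the call began, along the tool's axes at that moment; what a row does not reach only later rows make up. A row lasts 1/12 s, in which the tool goes at most 41.7 mm and 7.16 degrees, less where a joint would pass 70% of its speed; a pose out of reach is approached as far as the arm can. A call with a gripper value outside its range is refused whole. "grip" is the finger opening in cm, from 0 to 8.54, set as the call begins (left out, the last holds). The fingers move at their own pace and stop on an object; the grip force is fixed at half the most. Time passes only in rows, so rows that repeat a pose let the fingers close. It gives the time, the measured TCP pose, the force and the opening at its end, in the units of the state.
- bot.get_state(): the state, without advancing time (a new reading comes with each control period).
- bot.grab_frame(name): name is "side" or "top" or "wrist"; returns the picture (384x512x3 uint8, red, green, blue); there is no depth.
- bot.camera_info(name): a dict with "intrinsics" (3x3 intrinsics, pixels), "k1" (the pictures are not rectified: a ray, as slopes to the right and down, at radius r is drawn at 1 + k1 r^2 times it, then the intrinsics apply), "xyz" and "orientation" of the camera in the world. Camera axes: x right, y down, z forward; pixel columns grow to the right and rows downward; lengths in m; the calibration is good to about 2 mm. A picture is of the moment at which its call begins: read the wrist's pose just before it. camera_info takes no time and is no camera call; for the wrist camera it gives the pose at the moment of the call.
- bot.job_done(): hands the job in, once; it reports no verdict.
Trained networks look in the newest picture that a camera, given by its name, has taken for a name from the list of things; names that differ only in an ending like _2 or _b are one class to them, and where a whole thing is asked for, a point or a joint stands for the part that bears it (a point fixed in the world has none). Each returns a list of dicts, best first, with "conf" (0 to 1); they miss things now and then, are a little off and sometimes report something else, mostly with a low value. They report only what shows in the picture. A call takes as long as a camera call. They do not tell look-alikes from the thing itself.
- bot.trace(camera, target): "region" (384x512 bool, what is visible of it) and "bbox" ([left, top, right, bottom] in pixels, round what is visible of it).
- bot.pinpoint(camera, target): "uv" ([column, row] in pixels: a listed point, or the origin of a listed thing).
The state is a dict: "time": time; "joint_positions": joint angles; "qd": joint speeds; "tau": joint torques, N m; "eef_pos": TCP position; "ee_rot": TCP orientation; "wrist_force": force on the tool from outside, world axes, zero at the start; "ft_torque": the same for the moment, N m; "gripper_width": finger opening in m.
Only numpy, scipy, OpenCV 4.12 (cv2) and the standard library are available. Lean on these libraries where they do the work, as an engineer would, in place of code of your own. Each camera call takes 0.05 s, during which the arm holds its last target.

## Working session

There is one attempt and no reset: what is moved stays moved. The work goes in short steps, Python scripts to look and compute and a tool call to move; the robot and the scene stay as the last step left them, time stands still between calls to the robot, and variables do not carry over. Pictures are saved under pics/ and viewed, and the job is handed in when it is done.

Besides the shell and the picture viewer there is one more tool, called after "Emit:" by a JSON object that holds its "api" and its "payload". drive_tool: Moves the arm, as the interface text tells. Its arguments: {"type":"object","properties":{"moves":{"type":"array"},"grip":{"type":"number"}},"required":["moves"]}

```bash
ls; mkdir -p pics
python3 - <<'E'
from station import bot
import cv2
s=bot.get_state(); print(s)
for n in ["side","top","wrist"]:
    im=bot.grab_frame(n); cv2.imwrite(f"pics/{n}0.png",im[:,:,::-1]); print(n,bot.camera_info(n))
E
```

```text
pics
{'time': 0.0, 'joint_positions': array([ 1.32998340e+00,  8.74735119e-02,  1.75109017e-01,  1.65975911e+00,
       -2.07740342e-05,  1.57080053e+00]), 'qd': array([-0.00062805, -0.00102827, -0.00172839,  0.00041602,  0.00030543,
        0.00023691]), 'tau': array([ 2.81024717e-03, -5.20389998e+01,  4.64803648e+01,  1.60668843e-02,
        1.78811970e-04, -7.78051970e-07]), 'eef_pos': array([0.13112409, 0.53391482, 0.23056277]), 'ee_rot': array([[ 2.38496046e-01,  9.71143423e-01, -2.96370784e-04],
       [ 9.71142561e-01, -2.38496229e-01, -1.29393289e-03],
       [-1.32727773e-03,  2.07795938e-05, -9.99999119e-01]]), 'wrist_force': array([-0.58551011, -0.24828765,  0.44662746]), 'ft_torque': array([-0.02315567, -0.00978586, -0.01975822]), 'gripper_width': 0.08533224795117014}
side {'intrinsics': array([[376.68405479,   0.        , 257.53157875],
       [  0.        , 376.68405479, 192.19550724],
       [  0.        ,   0.        ,   1.        ]]), 'k1': 0.04372897683033995, 'xyz': array([0.48975035, 0.57960065, 0.82599274]), 'orientation': array([[-0.98020219, -0.15444955,  0.123
[... 275 characters left out ...]
]]), 'k1': -0.04695459413434608, 'xyz': array([0.5584562 , 0.01422065, 1.29748299]), 'orientation': array([[ 3.65737100e-03, -9.99299593e-01,  3.72417326e-02],
       [-9.99993311e-01, -3.65592324e-03,  1.06974843e-04],
       [ 2.92529987e-05, -3.72418747e-02, -9.99306280e-01]])}
wrist {'intrinsics': array([[290.95716458,   0.        , 258.88420135],
       [  0.        , 290.95716458, 190.43454454],
       [  0.        ,   0.        ,   1.        ]]), 'k1': -0.0030225721481646813, 'xyz': array([0.04826285, 0.55216516, 0.37391402]), 'orientation': array([[ 0.23875141,  0.91753774,  0.31799726],
       [ 0.97107945, -0.22505783, -0.0797099 ],
       [-0.00156906,  0.32783146, -0.94473492]])}
```

View pics/top0.png

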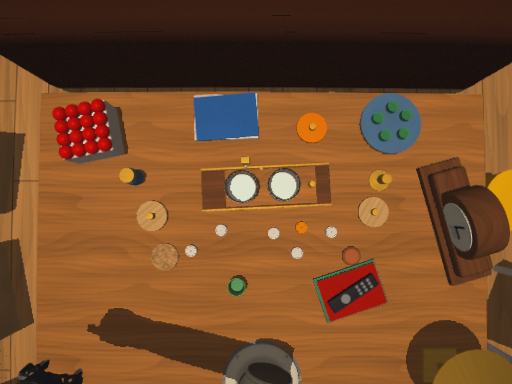

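View pics/side0.png

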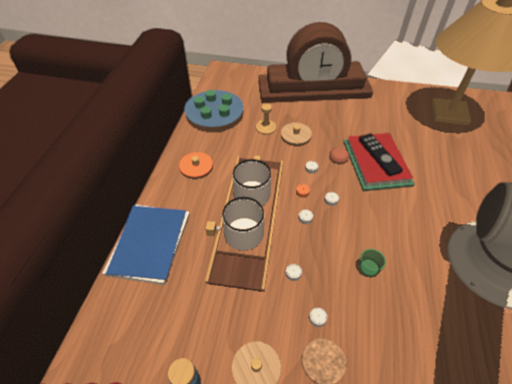

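View pics/wrist0.png

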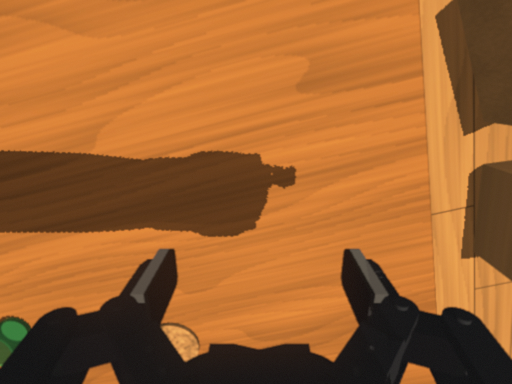

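```bash
cat > h.py <<'E'
from station import bot
import numpy as np, cv2
def ray(cam,uv,info=None):
    c=info or bot.camera_info(cam)
    p=cv2.undistortPoints(np.array([[uv]],float),np.array(c["intrinsics"]),np.array([c["k1"],0,0,0,0.]))[0,0]
    d=np.array(c["orientation"])@np.array([p[0],p[1],1.]); return np.array(c["xyz"]),d
def onz(cam,uv,z,info=None):
    o,d=ray(cam,uv,info); return o+d*(z-o[2])/d[2]
def proj(cam,P,info=None):
    c=info or bot.camera_info(cam); R=np.array(c["orientation"]); 
    q=R.T@(np.array(P,float)-c["xyz"])
    return cv2.projectPoints(q[None],np.zeros(3),np.zeros(3),np.array(c["intrinsics"]),np.array([c["k1"],0,0,0,0.]))[0][0,0]
def tri(cams,uvs):
    A=np.zeros((3,3));b=np.zeros(3)
    for c,u in zip(cams,uvs):
        o,d=ray(c,u); d/=np.linalg.norm(d); M=np.eye(3)-np.outer(d,d); A+=M;b+=M@o
    return np.linalg.solve(A,b)
def go(x,y,z,yaw=None):
    """yaw: world angle of tool x axis (mod pi). prints cm shift + spin"""
    s=bot.get_state(); R=s["ee_rot"]; d=R.T@(np.array([x,y,z])-s["eef_pos"])*100
    sp=0
    if yaw is not None:
        cur=np.arctan2(R[1,0],R[0,0]); dl=(yaw-cur+np.pi/2)%np.pi-np.pi/2; sp=-dl  # tool z down
    print("MOVE",np.round(d,2),"spin",round(sp,3),"q6",round(float(s["joint_positions"][5]),2),"t",round(s["time"],2))
def st():
    s=bot.get_state(); R=s["ee_rot"]
    print("t",round(s["time"],2),"pos",np.round(s["eef_pos"],4),"yaw",round(float(np.arctan2(R[1,0],R[0,0])),3),"zax",np.round(R[:,2],3),"F",np.round(s["wrist_force"],1),"w",round(s["gripper_width"],4),"q",np.round(s["joint_positions"],2))
def snap(cam,name,scale=1,crop=None):
    im=bot.grab_frame(cam)
    if crop: l,t,r,b=crop; im=im[t:b,l:r]
    if scale!=1: im=cv2.resize(im,None,fx=scale,fy=scale,interpolation=cv2.INTER_CUBIC)
    cv2.imwrite("pics/"+name+".png",im[:,:,::-1])
E
python3 - <<'E'
from h import *
for n,z in [("tealight_1",0),("lid_1",0),("jar_left_mouth",.115),("jar_right_mouth",.115),("tray_knob",.086),("coaster",0),("pebble",0),("vase",0),("candlestick",0)]:
  for cam in ["top","side"]:
    for r in bot.pinpoint(cam,n):
        print(n,cam,round(r["conf"],2),np.round(r["uv"],1),np.round(onz(cam,r["uv"],z),4))
snap("top","t1",5,(180,140,340,260)); snap("side","s1",4,(190,140,370,290))
E
```

```text
tealight_1 top 0.65 [188.6 250.3] [0.4198 0.2407 0.    ]
tealight_1 top 0.5 [298.8 227.9] [ 0.4947 -0.121   0.    ]
tealight_1 top 0.48 [272.4 234.4] [ 0.4732 -0.0343  0.    ]
tealight_1 top 0.42 [331.1 232.3] [ 0.4805 -0.2274  0.    ]
tealight_1 top 0.41 [293.1 253. ] [ 0.4125 -0.1024  0.    ]
tealight_1 side 0.83 [314.8 316.7] [0.4263 0.2294 0.    ]
tealight_1 side 0.67 [302.7 220.2] [ 0.4847 -0.0285  0.    ]
tealight_1 side 0.66 [305.5 192.8] [ 0.4886 -0.126   0.    ]
tealight_1 side 0.64 [312.6 171.6] [ 0.4775 -0.2129  0.    ]
tealight_1 side 0.58 [330.4 194.7] [ 0.4184 -0.1332  0.    ]
tealight_1 side 0.53 [293.8 278.5] [0.4847 0.1466 0.    ]
lid_1 top 0.98 [370.9 209.7] [ 0.5552 -0.3596  0.    ]
lid_1 top 0.8 [151.6 216.7] [0.5295 0.3641 0.    ]
lid_1 top 0.76 [311.3 129.7] [ 0.82   -0.1628  0.    ]
lid_1 top 0.38 [164.8 261.1] [0.3839 0.3189 0.    ]
lid_1 side 0.98 [196.5 169.6] [ 0.8207 -0.1505  0.    ]
lid_1 side 0.74 [294.5 136.8] [ 0.5519 -0.3561  0.    ]
lid_1 side 0.58 [258.8 371.4] [0.5267 0.3649 0.    ]
jar_left_mouth top 0.73 [241.5 185.7] [0.6263 0.0632 0.115 ]
jar_left_mouth side 0.67 [239.7 215. ] [0.6319 0.071  0.115 ]
jar_right_mouth top 0.68 [283.4 185.9] [ 0.6262 -0.0627  0.115 ]
jar_right_mouth side 0.73 [247.6 173.6] [ 0.6421 -0.0618  0.115 ]
tray_knob top 0.75 [311.5 186.5] [ 0.6263 -0.1512  0.086 ]
tray_knob side 0.96 [256.3 155.8] [ 0.639  -0.1589  0.086 ]
coaster top 0.65 [166.1 255.3] [0.403  0.3148 0.    ]
coaster side 0.96 [322.7 358.3] [0.4017 0.3135 0.    ]
pebble top 0.67 [350.5 260.1] [ 0.3894 -0.2913  0.    ]
pebble top 0.44 [219.3 229.1] [0.4898 0.1402 0.    ]
pebble top 0.43 [282.8 181.4] [ 0.6476 -0.0682  0.    ]
pebble side 0.7 [337.2 157.9] [ 0.4092 -0.2861  0.    ]
vase top 0.71 [132.9 178.1] [0.6569 0.4283 0.    ]
candlestick top 0.78 [378.6 180.1] [ 0.6532 -0.386   0.    ]
candlestick side 0.58 [266.6 126.7] [ 0.6503 -0.3871  0.    ]
```

View pics/t1.png

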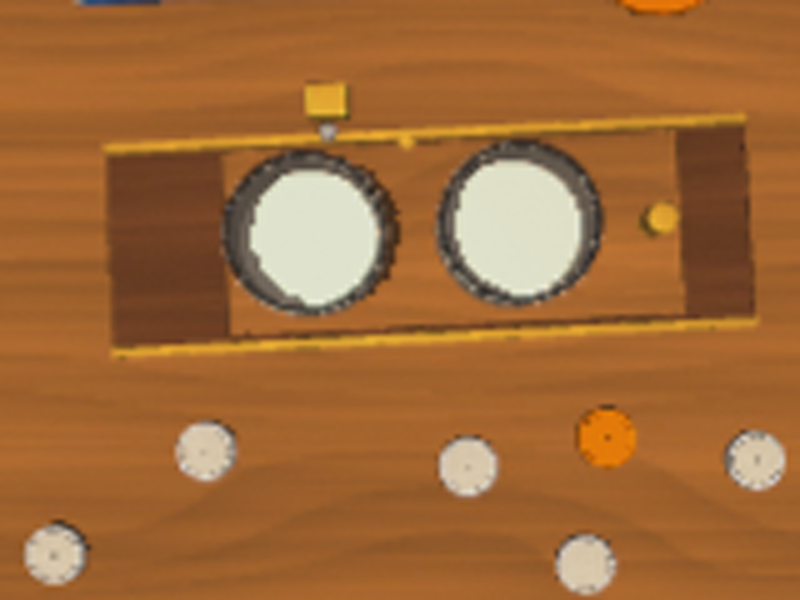

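View pics/s1.png

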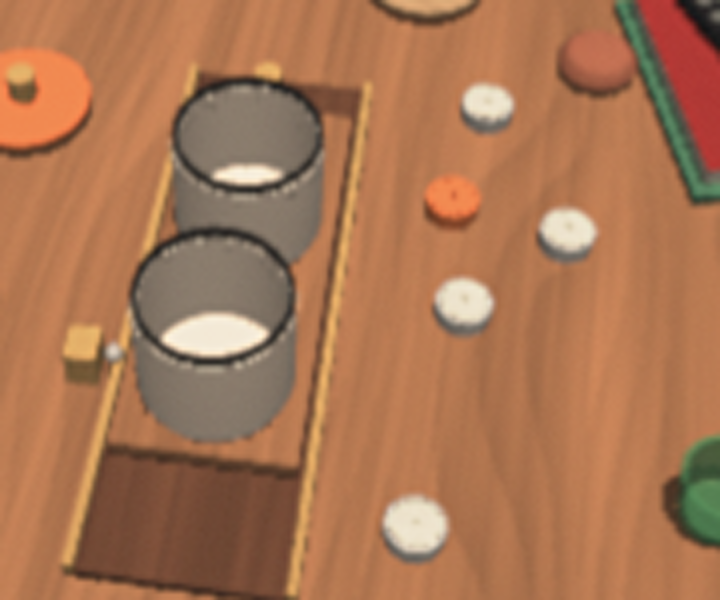

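```bash
cat >> h.py <<'E'
def whites(cam="top"):
    im=bot.grab_frame(cam); hsv=cv2.cvtColor(im,cv2.COLOR_RGB2HSV)
    m=((hsv[...,1]<70)&(hsv[...,2]>150)).astype(np.uint8)
    n,l,s,c=cv2.connectedComponentsWithStats(m); out=[]
    for i in range(1,n):
        if 40<s[i,4]<2500 :
            P=onz(cam,c[i],.016)
            if .2<P[0]<.75 and abs(P[1])<.5: out.append((np.round(c[i],1),s[i,4],np.round(P[:2],4)))
    return out
def hough(cam,crop,rmin,rmax,z,scale=6):
    im=bot.grab_frame(cam); l,t,r,b=crop; g=cv2.cvtColor(im[t:b,l:r],cv2.COLOR_RGB2GRAY)
    g=cv2.resize(g,None,fx=scale,fy=scale,interpolation=cv2.INTER_CUBIC)
    c=cv2.HoughCircles(g,cv2.HOUGH_GRADIENT,1,60,param1=80,param2=20,minRadius=int(rmin*scale),maxRadius=int(rmax*scale))
    if c is None: return []
    return [((np.round(((k[:2]+.5)/scale-.5)+[l,t],1)),round(k[2]/scale,1),np.round(onz(cam,((k[:2]+.5)/scale-.5)+[l,t],z),4)) for k in c[0][:5]]
E
python3 - <<'E'
from h import *
for c in ["top","side"]:
    print(c,*whites(c),sep="\n")
print(*hough("top",(210,155,305,215),13,20,.123),sep="\n")
# dark seal mask
im=bot.grab_frame("top"); 
hsv=cv2.cvtColor(im,cv2.COLOR_RGB2HSV)
for lo,hi in [((300,170),(325,195)),]:
    sub=hsv[lo[1]:hi[1],lo[0]:hi[0]]; m=(sub[...,2]>150)&(sub[...,1]>150); ys,xs=np.nonzero(m); print(len(xs),xs.mean()+lo[0],ys.mean()+lo[1],onz("top",(xs.mean()+lo[0],ys.mean()+lo[1]),.086))
E
```

```text
top
(array([283.1, 184.8]), np.int32(536), array([ 0.6354, -0.0683]))
(array([242.5, 186.7]), np.int32(529), array([0.6289, 0.064 ]))
(array([220.6, 229.9]), np.int32(97), array([0.4881, 0.1345]))
(array([330.9, 231.6]), np.int32(100), array([ 0.4839, -0.2239]))
(array([273.1, 232.9]), np.int32(102), array([ 0.4791, -0.036 ]))
(array([190.3, 250.6]), np.int32(101), array([0.4208, 0.2324]))
(array([296.6, 252.4]), np.int32(100), array([ 0.4161, -0.1125]))
side
(array([311.5, 165.4]), np.int32(92), array([ 0.4836, -0.2221]))
(array([251.4, 183. ]), np.int32(77), array([ 0.6448, -0.1176]))
(array([331.6, 197.4]), np.int32(112), array([ 0.4159, -0.1104]))
(array([305.6, 215.1]), np.int32(128), array([ 0.4792, -0.0349]))
(array([243.2, 223.1]), np.int32(231), array([0.6368, 0.024 ]))
(array([293.4, 270.7]), np.int32(178), array([0.4885, 0.1351]))
(array([318., 316.]), np.int32(236), array([0.4208, 0.2331]))
(array([283.8, 183.8]), np.float32(16.3), array([ 0.6319, -0.0635,  0.123 ]))
(array([239.7, 186. ]), np.float32(15.6), array([0.6249, 0.0683, 0.123 ]))
(array([252.3, 185.8]), np.float32(19.9), array([0.6256, 0.0305, 0.123 ]))
350 307.5257142857143 182.38285714285715 [ 0.63895385 -0.1389789   0.086     ]
```

```bash
cat >> h.py <<'E'
def projN(cam,P):
    c=bot.camera_info(cam); q=(np.asarray(P)-c["xyz"])@np.array(c["orientation"])
    return cv2.projectPoints(q,np.zeros(3),np.zeros(3),np.array(c["intrinsics"]),np.array([c["k1"],0,0,0,0.]))[0][:,0]
def fitjars(cams=("top","side"),p0=(.628,.064,-.048),z=.121):
    from scipy.optimize import minimize
    ims={c:cv2.GaussianBlur(cv2.cvtColor(bot.grab_frame(c),cv2.COLOR_RGB2GRAY),(0,0),.8).astype(np.float32) for c in cams}
    a=np.linspace(0,2*np.pi,120,endpoint=False)
    def f(p,cs=cams):
        d=np.array([-np.sin(p[2]*-1)*1,np.cos(p[2])]); d=np.array([np.sin(p[2]),np.cos(p[2])])
        v=0
        for k in (0,1):
            ctr=np.array(p[:2])-k*.130*d
            P=np.stack([ctr[0]+.048*np.cos(a),ctr[1]+.048*np.sin(a),np.full_like(a,z)],1)
            for c in cs:
                uv=projN(c,P).astype(np.float32)
                v+=cv2.remap(ims[c],uv[:,0],uv[:,1],cv2.INTER_LINEAR).mean()
        return v
    for cs in [("top",),("side",),cams]:
        r=minimize(f,p0,args=(cs,),method="Nelder-Mead",options=dict(initial_simplex=np.array([p0,np.add(p0,(.01,0,0)),np.add(p0,(0,.01,0)),np.add(p0,(0,0,.05))])))
        print(cs,np.round(r.x,4),round(r.fun,1))
    return r.x
E
python3 - <<'E'
from h import *
p=fitjars(); d=np.array([np.sin(p[2]),np.cos(p[2])]); L=p[:2]; Rr=L-.13*d; K=L-.22*d
print(L,Rr,K,d)
for cam in ("top","side"):
    im=bot.grab_frame(cam).copy(); a=np.linspace(0,6.283,200); im=cv2.resize(im,None,fx=4,fy=4)
    for c in (L,Rr):
        for u in projN(cam,np.stack([c[0]+.0455*np.cos(a),c[1]+.0455*np.sin(a),a*0+.123],1)): cv2.circle(im,tuple(int(v) for v in u*4+1.5),0,(0,255,0),-1)
    u=proj(cam,[*K,.086]); cv2.circle(im,tuple(int(v) for v in u*4+1.5),3,(0,0,255),-1)
    l,t=(200,150) if cam=="top" else (200,130)
    cv2.imwrite(f"pics/fit_{cam}.png",im[t*4:t*4+500,l*4:l*4+560,::-1])
im=cv2.imread("pics/top0.png")[150:220,200:340]
E
```

```text
('top',) [ 0.6247  0.0645 -0.053 ] 168.5
('side',) [ 0.6248  0.0685 -0.0509] 166.7
('top', 'side') [ 0.6246  0.0675 -0.0534] 345.1
[0.62455186 0.06745806] [ 0.63149087 -0.06235661] [ 0.6362948  -0.15222831] [-0.05337701  0.99857443]
```

View pics/fit_top.png

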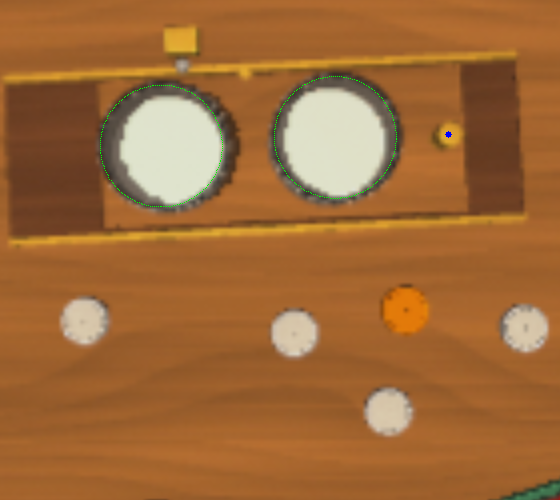

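View pics/fit_side.png

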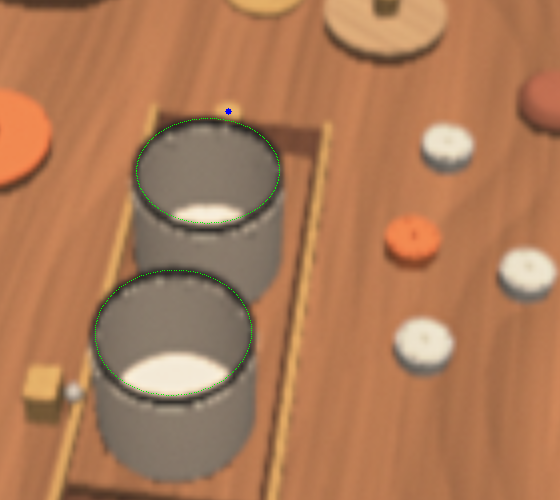

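```bash
python3 -c "
from h import *
go(.4208,.2324,.08,.3)"
```

```text
MOVE [-22.39  35.32  15.13] spin 1.03 q6 1.57 t 1.55
```

Emit:
{"api": "drive_tool", "payload": {"moves": [[-22.4,35.3,12,1.03],[-22.4,35.3,12,1.03],[-22.4,35.3,12,1.03],[-22.4,35.3,12,1.03],[-22.4,35.3,15,1.03],[-22.4,35.3,15,1.03],[-22.4,35.3,15,1.03],[-22.4,35.3,15,1.03],[-22.4,35.3,15,1.03],[-22.4,35.3,15,1.03]], "grip": 6.0}}

```text
time: 2.38
eef_pos: [0.4036, 0.2495, 0.0914]
ee_rot: [[0.956, 0.293, 0.001], [0.293, -0.956, 0.0], [0.001, -0.0, -1.0]]
wrist_force: [0.5, 1.4, -0.2]
gripper_width: 0.06
```

```bash
python3 -c "
from h import *
print(*whites(),sep='\n')
snap('wrist','w1')
go(.4208,.2324,.004,.3)"
```

```text
(array([283.2, 184.8]), np.int32(537), array([ 0.6354, -0.0684]))
(array([242.5, 186.7]), np.int32(531), array([0.6288, 0.0639]))
(array([220.6, 229.9]), np.int32(97), array([0.4881, 0.1345]))
(array([330.9, 231.6]), np.int32(100), array([ 0.4839, -0.2239]))
(array([273.1, 232.9]), np.int32(102), array([ 0.4791, -0.036 ]))
(array([296.7, 252.4]), np.int32(101), array([ 0.4162, -0.1126]))
MOVE [1.18 1.87 8.53] spin -0.006 q6 1.83 t 2.48
```

View pics/w1.png

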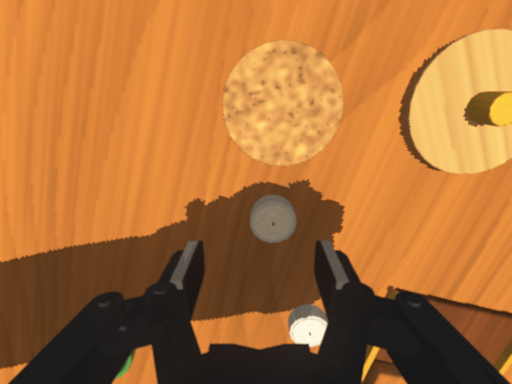

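```bash
python3 -c "
from h import *
i=bot.camera_info('wrist')
st()
print(proj('wrist',[.4208,.2324,.016],i), onz('wrist',(273,217),.016,i), onz('wrist',(308,332),.016,i),proj('wrist',bot.get_state()['eef_pos'],i))
print(*whites('side'),sep='\n')"
```

```text
t 2.48 pos [0.4042 0.2471 0.0893] yaw 0.294 zax [-0.002 -0.002 -1.   ] F [-0.9  0.5  0.6] w 0.0598 q [ 0.55 -0.1  -0.28  1.39 -0.    1.83]
[274.98852686 220.79000712] [0.418211   0.23515501 0.016     ] [0.486465   0.13103882 0.016     ] [261.26214812 246.33763972]
(array([311.5, 165.5]), np.int32(93), array([ 0.4837, -0.2219]))
(array([251.5, 182.7]), np.int32(88), array([ 0.6447, -0.1188]))
(array([305.6, 215.2]), np.int32(131), array([ 0.4792, -0.0347]))
(array([243. , 222.9]), np.int32(245), array([0.6373, 0.0234]))
(array([293.4, 270.8]), np.int32(180), array([0.4885, 0.1355]))
```

Emit:
{"api": "drive_tool", "payload": {"moves": [[1.2,1.9,3,0],[1.2,1.9,6,0],[1.2,1.9,8.5,0],[1.2,1.9,8.5,0],[1.2,1.9,8.5,0]]}}

```text
time: 2.95
eef_pos: [0.4191, 0.2346, 0.0055]
ee_rot: [[0.956, 0.292, -0.003], [0.292, -0.956, -0.002], [-0.004, 0.001, -1.0]]
wrist_force: [0.2, 0.9, 1.5]
gripper_width: 0.0602
```

Emit:
{"api": "drive_tool", "payload": {"moves": [[0,0,0,0],[0,0,0,0],[0,0,0,0],[0,0,0,0]], "grip": 3.0}}

```text
time: 3.28
eef_pos: [0.42, 0.2358, 0.0083]
ee_rot: [[0.956, 0.293, -0.001], [0.293, -0.956, 0.0], [-0.0, -0.001, -1.0]]
wrist_force: [-2.5, 0.8, 9.1]
gripper_width: 0.035
```

```bash
python3 -c "
from h import *
st(); snap('wrist','w2'); go(.6247,.065,.16,.3)"
```

```text
t 3.28 pos [0.42   0.2358 0.0083] yaw 0.297 zax [-0.001  0.    -1.   ] F [-2.5  0.8  9.1] w 0.035 q [ 0.51 -0.04 -0.39  1.22  0.    1.78]
MOVE [ 14.55  22.32 -15.18] spin -0.003 q6 1.78 t 3.33
```

View pics/w2.png

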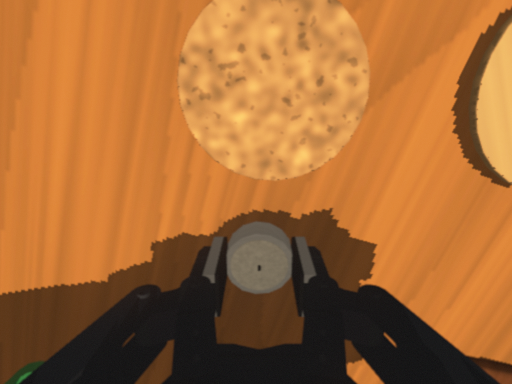

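Emit:
{"api": "drive_tool", "payload": {"moves": [[0,0,-4,0],[0,0,-8,0],[2,3,-12,0],[4,6.5,-15.2,0],[6,10,-15.2,0],[8.5,13.5,-15.2,0],[11,17,-15.2,0],[13,20,-15.2,0],[14.5,22.3,-15.2,0],[14.5,22.3,-15.2,0]]}}

```text
time: 4.17
eef_pos: [0.6283, 0.061, 0.1595]
ee_rot: [[0.957, 0.29, 0.001], [0.29, -0.957, -0.001], [0.001, 0.001, -1.0]]
wrist_force: [0.3, 0.1, -0.0]
gripper_width: 0.0349
```

```bash
python3 -c "
from h import *
st(); snap('wrist','w3'); go(.6247,.065,.135,.3)"
```

```text
t 4.17 pos [0.6283 0.061  0.1595] yaw 0.294 zax [ 0.001 -0.001 -1.   ] F [ 0.3  0.1 -0. ] w 0.0349 q [ 0.1   0.27  0.24  1.55 -0.    1.37]
MOVE [-0.08 -0.25  2.49] spin -0.006 q6 1.38 t 4.22
```

View pics/w3.png

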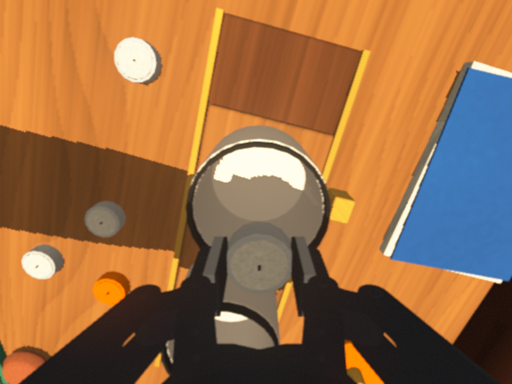

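```bash
cat >> h.py <<'E'
def ringfit(c0,cam="wrist",z=.1225,r=.0465,save=None,span=.015):
    """find seal ring centre by darkness in one camera picture"""
    from scipy.optimize import minimize
    info=bot.camera_info(cam); im=bot.grab_frame(cam)
    g=cv2.GaussianBlur(cv2.cvtColor(im,cv2.COLOR_RGB2GRAY),(0,0),1).astype(np.float32)
    a=np.linspace(0,2*np.pi,180,endpoint=False)
    K=np.array(info["intrinsics"]);D=np.array([info["k1"],0,0,0,0.]);R=np.array(info["orientation"])
    def pts(c): 
        P=np.stack([c[0]+r*np.cos(a),c[1]+r*np.sin(a),np.full_like(a,z)],1)
        return cv2.projectPoints((P-info["xyz"])@R,np.zeros(3),np.zeros(3),K,D)[0][:,0].astype(np.float32)
    def f(c):
        uv=pts(c); return np.clip(cv2.remap(g,uv[:,0],uv[:,1],cv2.INTER_LINEAR,borderValue=128),0,120).mean()
    best=min(((f((c0[0]+dx,c0[1]+dy)),c0[0]+dx,c0[1]+dy) for dx in np.arange(-span,span+.001,.0015) for dy in np.arange(-span,span+.001,.0015)))
    m=minimize(f,best[1:],method="Nelder-Mead",options=dict(initial_simplex=[best[1:],(best[1]+.001,best[2]),(best[1],best[2]+.001)]))
    if save:
        o=im.copy()
        for u in pts(m.x): cv2.circle(o,(int(round(u[0])),int(round(u[1]))),0,(0,255,0),-1)
        cv2.imwrite("pics/"+save+".png",o[:,:,::-1])
    print("ring",np.round(m.x,4),round(m.fun,1)); return m.x
E
python3 -c "
from h import *
ringfit((.6247,.065),save='r1'); go(.6247,.065,.135,.3)"
```

```text
ring [0.6251 0.0644] 67.4
MOVE [-0.   -0.09  2.55] spin -0.004 q6 1.38 t 4.27
```

View pics/r1.png

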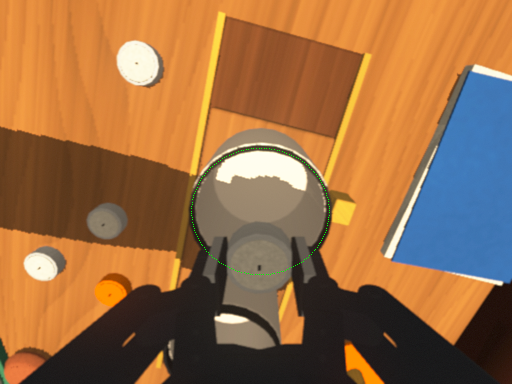

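Emit:
{"api": "drive_tool", "payload": {"moves": [[0,0,2.6,0],[0,0,2.6,0],[0,0,2.6,0]]}}

```text
time: 4.52
eef_pos: [0.6237, 0.0651, 0.1347]
ee_rot: [[0.956, 0.292, -0.002], [0.292, -0.956, 0.001], [-0.001, -0.001, -1.0]]
wrist_force: [-0.5, 0.5, -0.2]
gripper_width: 0.0345
```

Emit:
{"api": "drive_tool", "payload": {"moves": [[0,0,0,0],[0,0,0,0],[0,0,0,0],[0,0,-3,0],[0,0,-5,0]], "grip": 6.0}}

```text
time: 4.93
eef_pos: [0.6234, 0.0653, 0.1863]
ee_rot: [[0.956, 0.293, -0.002], [0.293, -0.956, 0.001], [-0.002, -0.001, -1.0]]
wrist_force: [-0.1, -0.1, 1.2]
gripper_width: 0.0599
```

```bash
python3 -c "
from h import *
st(); snap('wrist','w4'); print(*whites(),sep='\n'); go(.4881,.1348,.15,.3)"
```

```text
t 4.93 pos [0.6234 0.0653 0.1863] yaw 0.297 zax [-0.002  0.001 -1.   ] F [-0.1 -0.1  1.2] w 0.0599 q [0.1  0.26 0.29 1.6  0.   1.38]
(array([286.7, 185.3]), np.int32(355), array([ 0.634, -0.08 ]))
(array([331. , 231.7]), np.int32(97), array([ 0.4836, -0.2241]))
(array([296.6, 252.4]), np.int32(100), array([ 0.4161, -0.1125]))
MOVE [-11.09 -10.65   3.9 ] spin -0.003 q6 1.38 t 5.03
```

View pics/w4.png

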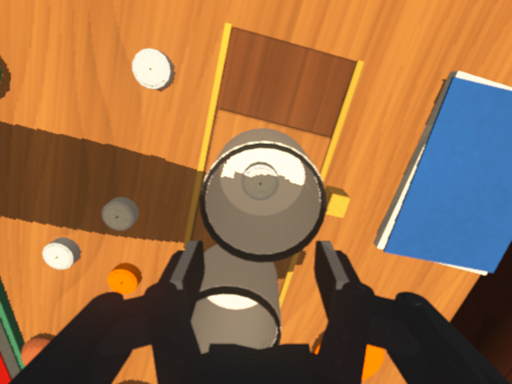

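```bash
python3 -c "
from h import *
print(onz('wrist',(151,68),.016)); ringfit((.6251,.0644)); ringfit((.632,-.065))
go(.4884,.1350,.07,.3)"
```

```text
[0.49078608 0.13214913 0.016     ]
ring [0.6251 0.0643] 53.9
ring [ 0.6313 -0.0634] 38.0
MOVE [-10.95 -10.63  11.58] spin -0.003 q6 1.38 t 5.13
```

Emit:
{"api": "drive_tool", "payload": {"moves": [[-3.5,-3.4,0,0],[-7,-6.8,0,0],[-11,-10.6,1,0],[-11,-10.6,5,0],[-11,-10.6,9,0],[-11,-10.6,13,0],[-11,-10.6,15.5,0],[-11,-10.6,15.5,0],[-11,-10.6,15.5,0]]}}

```text
time: 5.88
eef_pos: [0.4865, 0.1342, 0.0296]
ee_rot: [[0.956, 0.293, -0.003], [0.293, -0.956, -0.0], [-0.003, -0.001, -1.0]]
wrist_force: [-0.4, 0.2, 1.3]
gripper_width: 0.0601
```

```bash
python3 -c "
from h import *
st(); print(*whites('side')[:5],sep='\n'); go(.4884,.1350,.008,.3)"
```

```text
t 5.88 pos [0.4865 0.1342 0.0296] yaw 0.297 zax [-0.003 -0.    -1.   ] F [-0.4  0.2  1.3] w 0.0601 q [ 0.27  0.   -0.3   1.27  0.    1.54]
(array([251.5, 182.7]), np.int32(88), array([ 0.6447, -0.1188]))
(array([243.1, 222.9]), np.int32(242), array([0.6372, 0.0234]))
MOVE [ 0.04 -0.03  2.36] spin -0.003 q6 1.54 t 5.93
```

Emit:
{"api": "drive_tool", "payload": {"moves": [[0,0,2.3,0],[0,0,2.3,0],[0,0,2.3,0]]}}

```text
time: 6.18
eef_pos: [0.4887, 0.1346, 0.0102]
ee_rot: [[0.956, 0.292, 0.001], [0.292, -0.956, 0.001], [0.001, -0.001, -1.0]]
wrist_force: [-0.3, 0.4, -0.2]
gripper_width: 0.0599
```

Emit:
{"api": "drive_tool", "payload": {"moves": [[0,0,0,0],[0,0,0,0],[0,0,0,0],[0,0,0,0]], "grip": 3.0}}

```text
time: 6.52
eef_pos: [0.49, 0.1349, 0.0128]
ee_rot: [[0.956, 0.292, 0.004], [0.292, -0.956, 0.002], [0.005, -0.001, -1.0]]
wrist_force: [-2.5, -0.2, 11.0]
gripper_width: 0.0335
```

```bash
python3 -c "
from h import *
st(); go(.6251,.0644,.16,.3)"
```

```text
t 6.52 pos [0.49   0.1349 0.0128] yaw 0.297 zax [ 0.004  0.002 -1.   ] F [-2.5 -0.2 11. ] w 0.0335 q [ 0.27  0.01 -0.33  1.23  0.    1.54]
MOVE [ 10.93  10.68 -14.67] spin -0.003 q6 1.54 t 6.52
```

Emit:
{"api": "drive_tool", "payload": {"moves": [[0,0,-4,0],[0,0,-8,0],[0,0,-12,0],[2,2,-14.7,0],[5,5,-14.7,0],[8,8,-14.7,0],[10.9,10.7,-14.7,0],[10.9,10.7,-14.7,0],[10.9,10.7,-12.2,0],[10.9,10.7,-12.2,0]]}}

```text
time: 7.35
eef_pos: [0.6243, 0.0635, 0.1316]
ee_rot: [[0.957, 0.291, -0.001], [0.291, -0.957, 0.001], [-0.0, -0.002, -1.0]]
wrist_force: [-1.0, 1.1, -2.1]
gripper_width: 0.033
```

```bash
python3 -c "
from h import *
st(); snap('wrist','w5'); go(.6251,.0644,.133,.3)"
```

```text
t 7.35 pos [0.6243 0.0635 0.1316] yaw 0.296 zax [-0.001  0.001 -1.   ] F [-1.   1.1 -2.1] w 0.033 q [0.1  0.26 0.18 1.49 0.   1.38]
MOVE [ 0.11 -0.02  0.06] spin -0.004 q6 1.38 t 7.4
```

View pics/w5.png

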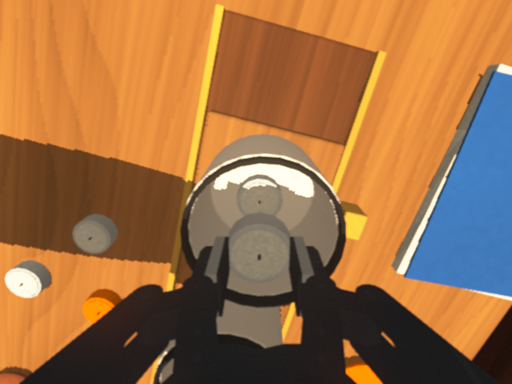

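Emit:
{"api": "drive_tool", "payload": {"moves": [[0,0,0,0],[0,0,0,0],[0,0,0,0],[0,0,-3,0],[0,0,-5,0]], "grip": 6.0}}

```text
time: 7.82
eef_pos: [0.6235, 0.0641, 0.1856]
ee_rot: [[0.956, 0.292, 0.001], [0.292, -0.956, 0.002], [0.001, -0.001, -1.0]]
wrist_force: [0.6, -0.4, 0.7]
gripper_width: 0.06
```

```bash
python3 -c "
from h import *
st(); snap('wrist','w6'); print(*whites(),*whites('side'),sep='\n'); go(.4792,-.0355,.03,.3)"
```

```text
t 7.82 pos [0.6235 0.0641 0.1856] yaw 0.297 zax [ 0.001  0.002 -1.   ] F [ 0.6 -0.4  0.7] w 0.06 q [0.1  0.26 0.29 1.59 0.   1.38]
(array([227.2, 171.3]), np.int32(1693), array([0.6788, 0.1141]))
(array([286.8, 185.3]), np.int32(350), array([ 0.6337, -0.0803]))
(array([331. , 231.7]), np.int32(97), array([ 0.4836, -0.2241]))
(array([296.6, 252.4]), np.int32(100), array([ 0.4161, -0.1125]))
(array([311.5, 165.5]), np.int32(95), array([ 0.4835, -0.2216]))
(array([248.7, 180.8]), np.int32(114), array([ 0.6541, -0.1244]))
(array([331.6, 197.2]), np.int32(121), array([ 0.416 , -0.1111]))
(array([245. , 233.9]), np.int32(150), array([0.6245, 0.056 ]))
MOVE [-16.93   5.28  15.57] spin -0.003 q6 1.38 t 7.97
```

View pics/w6.png

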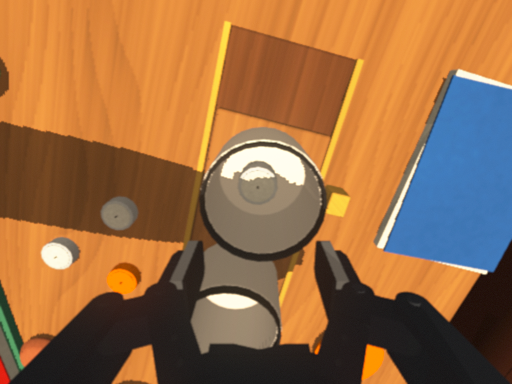

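```bash
python3 -c "
from h import *
print(onz('wrist',(118,211),.016),proj('wrist',(.4792,-.0355,.016)))"
```

```text
[ 0.48200561 -0.03318935  0.016     ] [115.31648033 212.10061722]
```

Emit:
{"api": "drive_tool", "payload": {"moves": [[-4,1,0,0],[-8,2,0,0],[-12,3.5,0,0],[-16.9,5.3,2,0],[-16.9,5.3,6,0],[-16.9,5.3,10,0],[-16.9,5.3,14,0],[-16.9,5.3,15.6,0],[-16.9,5.3,15.6,0],[-16.9,5.3,15.6,0]]}}

```text
time: 8.8
eef_pos: [0.4788, -0.0355, 0.0294]
ee_rot: [[0.956, 0.292, 0.004], [0.292, -0.956, 0.002], [0.004, -0.001, -1.0]]
wrist_force: [0.3, 1.1, 0.4]
gripper_width: 0.0603
```

```bash
python3 -c "
from h import *
st(); snap('wrist','w7'); go(.4792,-.0355,.008,.3)"
```

```text
t 8.8 pos [ 0.4788 -0.0355  0.0294] yaw 0.297 zax [ 0.004  0.002 -1.   ] F [0.3 1.1 0.4] w 0.0603 q [-0.08 -0.06 -0.37  1.26  0.    1.2 ]
MOVE [-0.08 -0.03  2.29] spin -0.003 q6 1.2 t 8.85
```

View pics/w7.png

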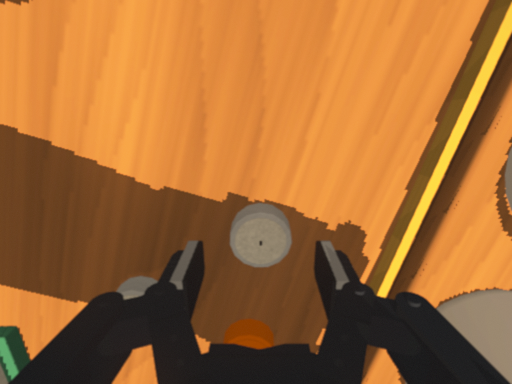

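Emit:
{"api": "drive_tool", "payload": {"moves": [[0,0,2.2,0],[0,0,2.2,0],[0,0,2.2,0]]}}

```text
time: 9.1
eef_pos: [0.4805, -0.0354, 0.0101]
ee_rot: [[0.956, 0.293, 0.007], [0.293, -0.956, 0.002], [0.007, 0.0, -1.0]]
wrist_force: [0.0, 0.5, -0.1]
gripper_width: 0.0599
```

Emit:
{"api": "drive_tool", "payload": {"moves": [[0,0,0,0],[0,0,0,0],[0,0,0,0],[0,0,0,0]], "grip": 3.0}}

```text
time: 9.43
eef_pos: [0.4817, -0.0355, 0.0125]
ee_rot: [[0.956, 0.293, 0.01], [0.293, -0.956, 0.002], [0.01, 0.001, -1.0]]
wrist_force: [-2.6, 1.2, 10.3]
gripper_width: 0.0331
```

```bash
python3 -c "
from h import *
st(); go(.6316,-.0645,.16,.3)"
```

```text
t 9.43 pos [ 0.4817 -0.0355  0.0125] yaw 0.297 zax [ 0.01   0.002 -1.   ] F [-2.6  1.2 10.3] w 0.0331 q [-0.07 -0.05 -0.39  1.22  0.    1.2 ]
MOVE [ 13.63   7.18 -14.61] spin -0.003 q6 1.2 t 9.43
```

Emit:
{"api": "drive_tool", "payload": {"moves": [[0,0,-4,0],[0,0,-8,0],[0,0,-12,0],[3,1.5,-14.6,0],[6.5,3.5,-14.6,0],[10,5.5,-14.6,0],[13.6,7.2,-14.6,0],[13.6,7.2,-14.6,0],[13.6,7.2,-12.1,0],[13.6,7.2,-12.1,0]]}}

```text
time: 10.27
eef_pos: [0.6309, -0.0647, 0.1308]
ee_rot: [[0.956, 0.293, 0.004], [0.293, -0.956, 0.002], [0.005, -0.001, -1.0]]
wrist_force: [-1.0, 0.5, -1.9]
gripper_width: 0.0333
```

```bash
python3 -c "
from h import *
st(); ringfit((.6316,-.0645),save='r2');st(); go(.6316,-.0645,.133,.3)"
```

```text
t 10.27 pos [ 0.6309 -0.0647  0.1308] yaw 0.297 zax [ 0.004  0.002 -1.   ] F [-1.   0.5 -1.9] w 0.0333 q [-0.1   0.27  0.19  1.49  0.    1.17]
ring [ 0.6315 -0.0653] 34.6
t 10.32 pos [ 0.6306 -0.0646  0.133 ] yaw 0.297 zax [ 0.006  0.002 -1.   ] F [-0.7  0.4  0.1] w 0.0333 q [-0.1   0.27  0.19  1.49  0.    1.17]
MOVE [ 0.1   0.02 -0.  ] spin -0.003 q6 1.17 t 10.32
```

View pics/r2.png

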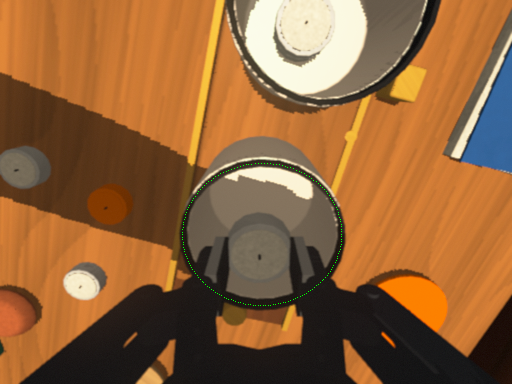

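Emit:
{"api": "drive_tool", "payload": {"moves": [[0,0,0,0],[0,0,0,0],[0,0,0,0],[0,0,-3,0],[0,0,-5,0]], "grip": 6.0}}

```text
time: 10.73
eef_pos: [0.6298, -0.0646, 0.1851]
ee_rot: [[0.956, 0.293, 0.006], [0.293, -0.956, 0.002], [0.007, -0.0, -1.0]]
wrist_force: [1.5, -0.1, 0.6]
gripper_width: 0.06
```

```bash
python3 -c "
from h import *
st(); snap('wrist','w8'); print(*whites(),*whites('side'),sep='\n'); go(.4161,-.1118,.03,.3); go(.4836,-.2225,.03,.3)"
```

```text
t 10.73 pos [ 0.6298 -0.0646  0.1851] yaw 0.297 zax [ 0.006  0.002 -1.   ] F [ 1.5 -0.1  0.6] w 0.06 q [-0.1   0.27  0.3   1.59  0.    1.17]
(array([242.4, 186.6]), np.int32(512), array([0.629 , 0.0645]))
(array([331.1, 231.8]), np.int32(93), array([ 0.4831, -0.2246]))
(array([311.5, 165.5]), np.int32(94), array([ 0.4837, -0.2217]))
(array([257.2, 189.4]), np.int32(60), array([ 0.6238, -0.0974]))
(array([240.6, 207.3]), np.int32(146), array([ 0.6552, -0.0255]))
(array([243.1, 222.7]), np.int32(253), array([0.6371, 0.023 ]))
(array([244.5, 231.4]), np.int32(78), array([0.6276, 0.049 ]))
MOVE [-22.11  -1.82  15.38] spin -0.003 q6 1.17 t 10.88
MOVE [-18.89  10.74  15.44] spin -0.003 q6 1.17 t 10.88
```

View pics/w8.png

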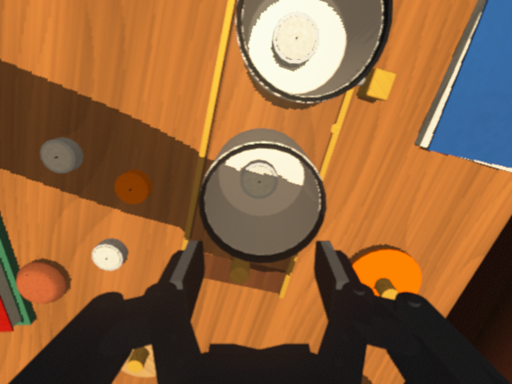

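```bash
python3 -c "
from h import *
print(onz('wrist',(108,255),.016),proj('wrist',(.4836,-.2225,.016)))"
```

```text
[ 0.48617732 -0.22403861  0.016     ] [106.04256529 253.4301156 ]
```

Emit:
{"api": "drive_tool", "payload": {"moves": [[-4,2,0,0],[-8,4,0,0],[-12,6.5,0,0],[-16,9,0,0],[-18.9,10.7,4,0],[-18.9,10.7,8,0],[-18.9,10.7,12,0],[-18.9,10.7,15.4,0],[-18.9,10.7,15.4,0],[-18.9,10.7,15.4,0]]}}

```text
time: 11.72
eef_pos: [0.4814, -0.2213, 0.0282]
ee_rot: [[0.956, 0.293, 0.006], [0.292, -0.956, 0.004], [0.007, -0.002, -1.0]]
wrist_force: [-0.0, -0.5, 0.4]
gripper_width: 0.0601
```

```bash
python3 -c "
from h import *
st(); snap('wrist','w9'); go(.4836,-.2228,.008,.3)"
```

```text
t 11.72 pos [ 0.4814 -0.2213  0.0282] yaw 0.297 zax [ 0.006  0.004 -1.   ] F [-0.  -0.5  0.4] w 0.0601 q [-0.43  0.05 -0.25  1.26  0.01  0.84]
MOVE [-0.01  0.1   2.3 ] spin -0.003 q6 0.84 t 11.77
```

View pics/w9.png

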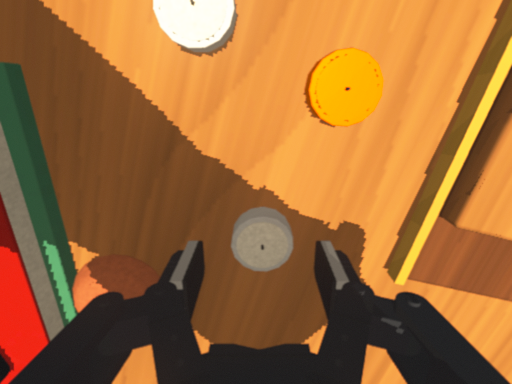

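Emit:
{"api": "drive_tool", "payload": {"moves": [[0,0.1,2.1,0],[0,0.1,2.1,0],[0,0.1,2.1,0]]}}

```text
time: 12.02
eef_pos: [0.4847, -0.2229, 0.0121]
ee_rot: [[0.956, 0.293, 0.012], [0.293, -0.956, 0.001], [0.012, 0.002, -1.0]]
wrist_force: [0.4, -0.8, 0.1]
gripper_width: 0.0601
```

Emit:
{"api": "drive_tool", "payload": {"moves": [[0,0,0,0],[0,0,0,0],[0,0,0,0],[0,0,0,0],[0,0,-4,0],[0,0,-8,0],[0,0,-12,0],[0,0,-15,0],[0,0,-15,0]], "grip": 3.0}}

```text
time: 12.77
eef_pos: [0.4852, -0.2241, 0.1706]
ee_rot: [[0.956, 0.293, 0.022], [0.294, -0.956, -0.003], [0.02, 0.01, -1.0]]
wrist_force: [0.9, -0.5, -0.9]
gripper_width: 0.0301
```

```bash
python3 -c "
from h import *
st(); go(.6315,-.065,.135,.3)"
```

```text
t 12.77 pos [ 0.4852 -0.2241  0.1706] yaw 0.298 zax [ 0.022 -0.003 -1.   ] F [ 0.9 -0.5 -0.9] w 0.0301 q [-0.44  0.01 -0.02  1.52  0.01  0.84]
MOVE [ 18.58 -10.95   3.82] spin -0.002 q6 0.84 t 12.77
```

```bash
python3 -c "
from h import *
snap('wrist','w10');st(); go(.6315,-.065,.135,.3)"
```

```text
t 12.82 pos [ 0.4847 -0.2238  0.1673] yaw 0.298 zax [ 0.019 -0.002 -1.   ] F [ 0.7  0.3 -0.5] w 0.03 q [-0.44  0.02 -0.02  1.52  0.01  0.84]
MOVE [ 18.64 -10.9    3.47] spin -0.002 q6 0.84 t 12.82
```

View pics/w10.png

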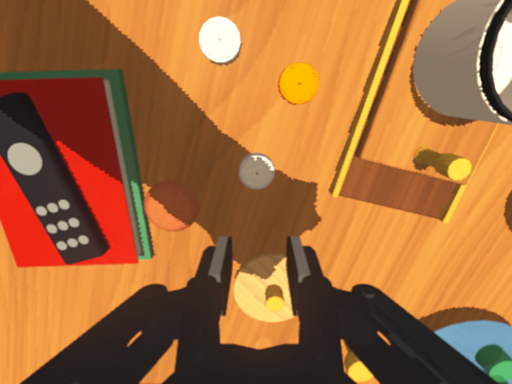

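```bash
python3 -c "
from h import *
st()
print(onz('wrist',(257,169),.016),proj('wrist',(.4836,-.2228,.016)))
snap('top','t2',5,(260,200,360,280)); print(*whites('side'),sep='\n'); 
for c in ('top','side'):
  for r in bot.pinpoint(c,'tealight_1'): print(c,round(r['conf'],2),np.round(r['uv'],1),np.round(onz(c,r['uv'],0),4))
st()
"
```

```text
t 12.82 pos [ 0.4847 -0.2238  0.1673] yaw 0.298 zax [ 0.019 -0.002 -1.   ] F [ 0.7  0.3 -0.5] w 0.03 q [-0.44  0.02 -0.02  1.52  0.01  0.84]
[ 0.48304972 -0.22112272  0.016     ] [257.03625119 170.6302548 ]
(array([251.4, 182.6]), np.int32(90), array([ 0.6452, -0.1189]))
(array([331.6, 197.2]), np.int32(115), array([ 0.4159, -0.1109]))
(array([243. , 222.9]), np.int32(243), array([0.6374, 0.0234]))
top 0.64 [294.7 253. ] [ 0.4125 -0.1076  0.    ]
top 0.63 [282.3 189.5] [ 0.6208 -0.0666  0.    ]
top 0.53 [332.5 232.6] [ 0.4796 -0.232   0.    ]
top 0.53 [298.3 226.3] [ 0.5    -0.1194  0.    ]
top 0.5 [238.6 187.7] [0.6263 0.0775 0.    ]
side 0.67 [312.9 167.1] [ 0.4786 -0.2317  0.    ]
side 0.58 [246.4 230. ] [0.6263 0.033  0.    ]
side 0.58 [304.7 192.5] [ 0.4909 -0.1266 -0.    ]
side 0.55 [330.9 199.8] [ 0.4156 -0.1148  0.    ]
t 13.02 pos [ 0.4825 -0.2229  0.1612] yaw 0.298 zax [ 0.01   0.002 -1.   ] F [ 0.3 -0.1 -0.1] w 0.0297 q [-0.44  0.02 -0.03  1.51  0.01  0.84]
```

View pics/t2.png

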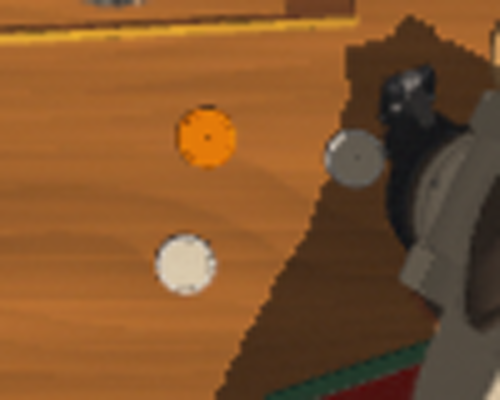

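```bash
python3 -c "
from h import *
go(.4838,-.2230,.02,.3);st()"
```

```text
MOVE [-0.03  0.03 14.12] spin -0.002 q6 0.84 t 13.02
t 13.02 pos [ 0.4825 -0.2229  0.1612] yaw 0.298 zax [ 0.01   0.002 -1.   ] F [ 0.3 -0.1 -0.1] w 0.0297 q [-0.44  0.02 -0.03  1.51  0.01  0.84]
```

Emit:
{"api": "drive_tool", "payload": {"moves": [[0,0,0,0],[0,0,0,0],[0,0,4,0],[0,0,8,0],[0,0,12,0],[0,0,14.1,0],[0,0,14.1,0],[0,0,14.1,0],[0,0,14.1,0],[0,0,14.1,0]], "grip": 6.0}}

```text
time: 13.85
eef_pos: [0.4852, -0.2232, 0.0225]
ee_rot: [[0.956, 0.293, 0.013], [0.293, -0.956, 0.0], [0.013, 0.003, -1.0]]
wrist_force: [0.6, -0.4, -0.4]
gripper_width: 0.0602
```

```bash
python3 -c "
from h import *
st(); go(.4838,-.2230,.001,.3)"
```

```text
t 13.85 pos [ 0.4852 -0.2232  0.0225] yaw 0.298 zax [ 0.013  0.    -1.   ] F [ 0.6 -0.4 -0.4] w 0.0602 q [-0.43  0.06 -0.26  1.24  0.01  0.84]
MOVE [-0.16 -0.07  2.15] spin -0.002 q6 0.84 t 13.85
```

Emit:
{"api": "drive_tool", "payload": {"moves": [[-0.15,0,1.5,0],[-0.15,0,2.1,0],[-0.15,0,2.1,0],[-0.15,0,2.1,0],[-0.15,0,2.1,0]]}}

```text
time: 14.27
eef_pos: [0.4844, -0.2238, 0.0024]
ee_rot: [[0.956, 0.293, 0.014], [0.293, -0.956, 0.0], [0.014, 0.004, -1.0]]
wrist_force: [0.0, -0.6, 0.2]
gripper_width: 0.0601
```

```bash
python3 -c "
from h import *
snap('wrist','w11');st(); go(.4838,-.2230,.001,.3)"
```

```text
t 14.32 pos [ 0.4845 -0.2238  0.0023] yaw 0.298 zax [ 0.014  0.    -1.   ] F [-0.3  0.5 -0.3] w 0.0599 q [-0.44  0.07 -0.29  1.2   0.01  0.84]
MOVE [-0.04 -0.09  0.13] spin -0.002 q6 0.84 t 14.32
```

View pics/w11.png

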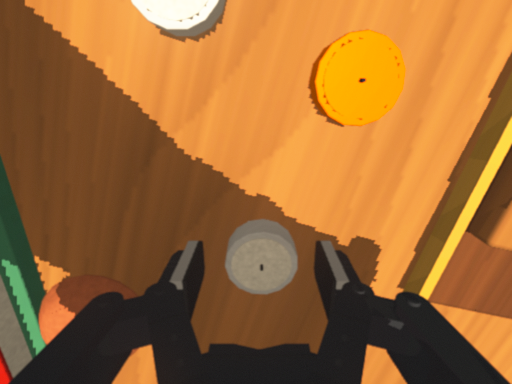

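Emit:
{"api": "drive_tool", "payload": {"moves": [[0,0,0,0],[0,0,0,0],[0,0,0,0],[0,0,0,0],[0,0,-4,0],[0,0,-8,0],[0,0,-12,0],[0,0,-15,0],[0,0,-15,0],[0,0,-15,0]], "grip": 3.0}}

```text
time: 15.15
eef_pos: [0.4833, -0.2242, 0.1546]
ee_rot: [[0.956, 0.293, 0.018], [0.294, -0.956, -0.002], [0.017, 0.007, -1.0]]
wrist_force: [-0.1, 0.5, -0.7]
gripper_width: 0.0355
```

```bash
python3 -c "
from h import *
snap('wrist','w12');st(); st(); go(.6315,-.065,.15,.3)"
```

```text
t 15.2 pos [ 0.4826 -0.2239  0.1527] yaw 0.298 zax [ 0.015 -0.    -1.   ] F [ 0.2  0.9 -0.5] w 0.0355 q [-0.44  0.01 -0.05  1.49  0.01  0.84]
t 15.2 pos [ 0.4826 -0.2239  0.1527] yaw 0.298 zax [ 0.015 -0.    -1.   ] F [ 0.2  0.9 -0.5] w 0.0355 q [-0.44  0.01 -0.05  1.49  0.01  0.84]
MOVE [ 18.9  -10.82   0.49] spin -0.002 q6 0.84 t 15.2
```

View pics/w12.png

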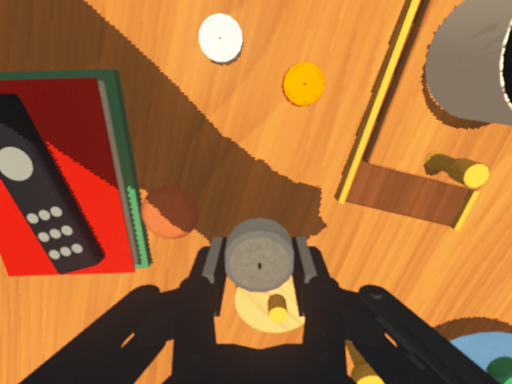

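Emit:
{"api": "drive_tool", "payload": {"moves": [[2,-1,-1,0],[5,-3,-1,0],[8.5,-5,-1,0],[12,-7,-1,0],[15.5,-9,-1,0],[18.9,-10.8,-1,0],[18.9,-10.8,0,0],[18.9,-10.8,1.6,0],[18.9,-10.8,1.6,0],[18.9,-10.8,1.6,0]]}}

```text
time: 16.03
eef_pos: [0.6305, -0.0652, 0.1367]
ee_rot: [[0.956, 0.294, 0.011], [0.294, -0.956, 0.0], [0.01, 0.003, -1.0]]
wrist_force: [-0.7, -0.5, -1.9]
gripper_width: 0.0354
```

```bash
python3 -c "
from h import *
snap('wrist','w13');st(); go(.6315,-.065,.135,.3)"
```

```text
t 16.08 pos [ 0.631  -0.0655  0.1381] yaw 0.298 zax [ 0.013 -0.    -1.   ] F [ 0.8 -0.5 -0.6] w 0.0352 q [-0.1   0.26  0.2   1.49  0.    1.17]
MOVE [ 0.06 -0.03  0.32] spin -0.002 q6 1.17 t 16.08
```

View pics/w13.png

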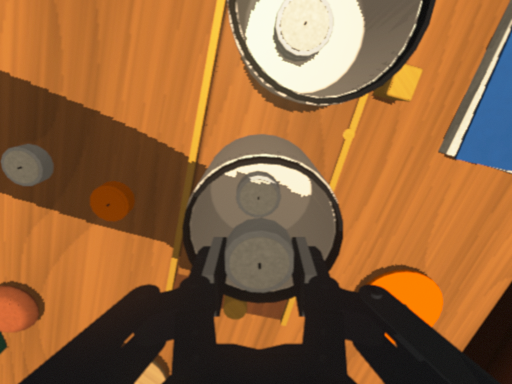

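Emit:
{"api": "drive_tool", "payload": {"moves": [[0,0,0.3,0],[0,0,0.3,0],[0,0,0.3,0],[0,0,-3,0],[0,0,-5,0],[0,0,-5,0]], "grip": 6.0}}

```text
time: 16.58
eef_pos: [0.6316, -0.0659, 0.1937]
ee_rot: [[0.956, 0.293, 0.02], [0.293, -0.956, -0.001], [0.019, 0.007, -1.0]]
wrist_force: [1.0, -0.6, 1.0]
gripper_width: 0.06
```

```bash
python3 -c "
from h import *
snap('wrist','w14'); print(*whites('top'),*whites('side'),sep='\n');st(); print(proj('wrist',(.416,-.1114,.016))); go(.416,-.1114,.025,.3)"
```

```text
(array([242.4, 186.6]), np.int32(512), array([0.629 , 0.0645]))
(array([257.8, 188.4]), np.int32(50), array([ 0.6229, -0.1014]))
(array([240.4, 207.9]), np.int32(146), array([ 0.6552, -0.0234]))
(array([243.2, 222.8]), np.int32(252), array([0.637, 0.023]))
(array([243.8, 230.8]), np.int32(66), array([0.6298, 0.0475]))
t 16.73 pos [ 0.6304 -0.0656  0.1882] yaw 0.297 zax [ 0.014 -0.    -1.   ] F [-0.4  0.6 -0.6] w 0.06 q [-0.1   0.27  0.3   1.59  0.    1.17]
[ 57.29338761 150.91077456]
MOVE [-22.05  -1.97  16.03] spin -0.003 q6 1.17 t 16.73
```

View pics/w14.png

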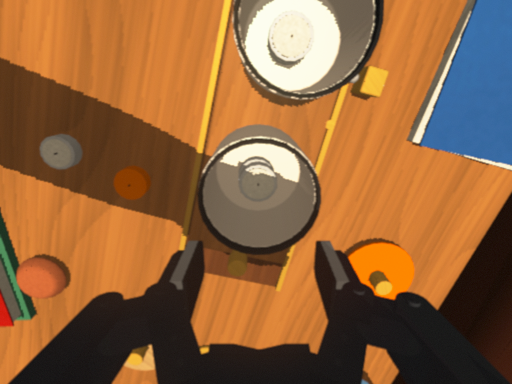

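Emit:
{"api": "drive_tool", "payload": {"moves": [[-4,-0.3,0,0],[-8,-0.6,0,0],[-12,-1,0,0],[-16,-1.5,0,0],[-20,-1.8,3,0],[-22,-2,7,0],[-22,-2,11,0],[-22,-2,15,0],[-22,-2,16,0],[-22,-2,16,0]]}}

```text
time: 17.57
eef_pos: [0.4126, -0.1102, 0.0201]
ee_rot: [[0.956, 0.292, 0.006], [0.292, -0.956, 0.002], [0.006, -0.0, -1.0]]
wrist_force: [-0.6, 1.7, -0.6]
gripper_width: 0.0606
```

```bash
python3 -c "
from h import *
snap('wrist','w15');snap('side','s15',4,(270,130,380,240));st(); go(.416,-.1114,.002,.3)"
```

```text
t 17.67 pos [ 0.4158 -0.1109  0.025 ] yaw 0.297 zax [ 0.012  0.    -1.   ] F [-0.8 -0.6 -0.3] w 0.0604 q [-0.26 -0.19 -0.49  1.26  0.    1.01]
MOVE [-0.03  0.05  2.3 ] spin -0.003 q6 1.01 t 17.67
```

View pics/w15.png

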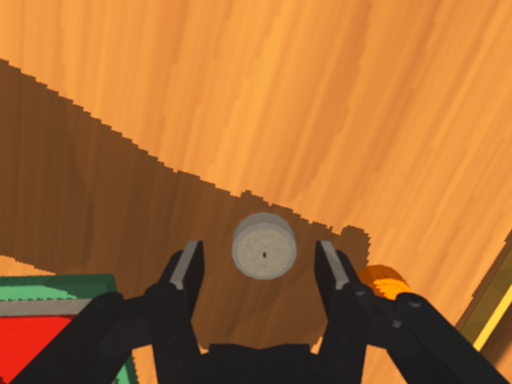

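Emit:
{"api": "drive_tool", "payload": {"moves": [[0,0,1.5,0],[0,0,2.3,0],[0,0,2.3,0],[0,0,2.3,0],[0,0,2.3,0]]}}

```text
time: 18.08
eef_pos: [0.4167, -0.111, 0.0031]
ee_rot: [[0.956, 0.293, 0.013], [0.293, -0.956, -0.0], [0.013, 0.004, -1.0]]
wrist_force: [0.3, -0.6, -0.1]
gripper_width: 0.0603
```

Emit:
{"api": "drive_tool", "payload": {"moves": [[0,0,0,0],[0,0,0,0],[0,0,0,0],[0,0,0,0],[0,0,-4,0],[0,0,-8,0],[0,0,-12,0],[0,0,-15,0],[0,0,-15,0],[0,0,-15,0]], "grip": 3.0}}

```text
time: 18.92
eef_pos: [0.4157, -0.1113, 0.1551]
ee_rot: [[0.956, 0.293, 0.017], [0.293, -0.956, -0.001], [0.016, 0.006, -1.0]]
wrist_force: [-0.4, 0.6, -1.4]
gripper_width: 0.0357
```

```bash
python3 -c "
from h import *
snap('wrist','w16');st(); go(.6315,-.065,.15,.3)"
```

```text
t 18.97 pos [ 0.415  -0.111   0.1534] yaw 0.297 zax [ 0.014 -0.    -1.   ] F [-0.1 -1.2 -0.6] w 0.0357 q [-0.26 -0.23 -0.27  1.51  0.    1.01]
MOVE [22.05  1.94  0.65] spin -0.003 q6 1.01 t 18.97
```

View pics/w16.png

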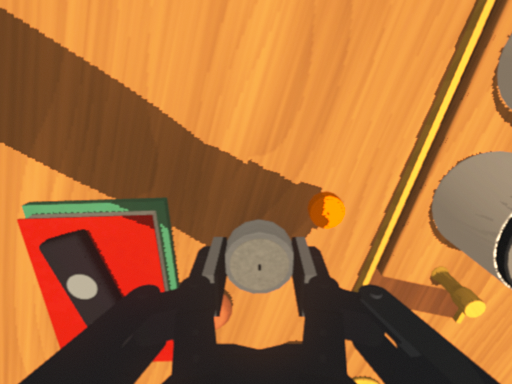

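Emit:
{"api": "drive_tool", "payload": {"moves": [[3,0,-1,0],[7,0.5,-1,0],[11,1,-1,0],[15,1.5,-1,0],[19,1.8,-1,0],[22,1.9,-1,0],[22,1.9,0,0],[22,1.9,1.6,0],[22,1.9,1.6,0],[22,1.9,1.6,0]]}}

```text
time: 19.8
eef_pos: [0.6298, -0.0647, 0.1383]
ee_rot: [[0.956, 0.293, 0.01], [0.293, -0.956, -0.0], [0.01, 0.003, -1.0]]
wrist_force: [-0.4, 0.1, -0.1]
gripper_width: 0.0352
```

```bash
python3 -c "
from h import *
snap('wrist','w17');st(); go(.6315,-.065,.137,.3)"
```

```text
t 19.85 pos [ 0.6302 -0.0648  0.1398] yaw 0.297 zax [ 0.012 -0.    -1.   ] F [ 0.6 -0.   0.4] w 0.035 q [-0.1   0.26  0.2   1.49  0.    1.17]
MOVE [0.11 0.05 0.28] spin -0.003 q6 1.17 t 19.85
```

View pics/w17.png

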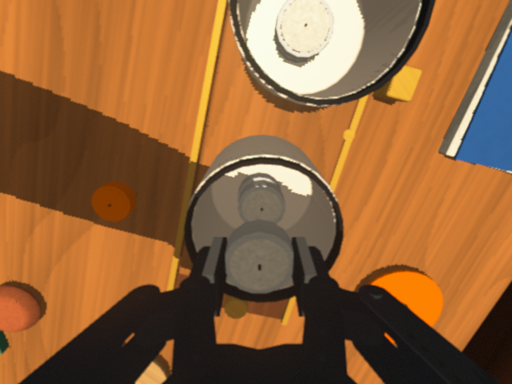

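Emit:
{"api": "drive_tool", "payload": {"moves": [[0,0,0.3,0],[0,0,0.3,0],[0,0,0.3,0],[0,0,-3,0],[0,0,-7,0],[0,0,-7,0],[0,0,-7,0]], "grip": 5.0}}

```text
time: 20.43
eef_pos: [0.6305, -0.065, 0.2135]
ee_rot: [[0.956, 0.293, 0.019], [0.293, -0.956, -0.001], [0.017, 0.006, -1.0]]
wrist_force: [-0.1, 0.2, -0.2]
gripper_width: 0.0498
```

```bash
python3 -c "
from h import *
snap('wrist','w18'); snap('top','t18',1); snap('side','s18',1); print(*whites('top'),*whites('side'),sep='\n');st(); 
for c in ('top','side'):
  for r in bot.pinpoint(c,'lid_1'): print(c,round(r['conf'],2),np.round(r['uv'],1),np.round(onz(c,r['uv'],0),4))
"
```

```text
(array([242.4, 186.6]), np.int32(512), array([0.629 , 0.0645]))
(array([256.9, 189.9]), np.int32(65), array([ 0.6241, -0.0953]))
(array([242.2, 217.3]), np.int32(398), array([0.6435, 0.0061]))
(array([244.2, 230.9]), np.int32(67), array([0.6286, 0.0474]))
t 20.68 pos [ 0.6289 -0.0648  0.2086] yaw 0.297 zax [ 0.011 -0.    -1.   ] F [0.7 0.  0.2] w 0.05 q [-0.1   0.27  0.34  1.63  0.    1.17]
top 0.72 [309.2 126. ] [ 0.8324 -0.1558  0.    ]
top 0.6 [152.9 214.6] [0.5364 0.3599 0.    ]
side 0.92 [195.1 168.3] [ 0.8264 -0.1548  0.    ]
side 0.87 [257.7 367.3] [0.5304 0.3578 0.    ]
side 0.63 [294.1 137.9] [ 0.5525 -0.3506  0.    ]
side 0.46 [336.1 158.2] [ 0.4124 -0.2841  0.    ]
```

View pics/w18.png

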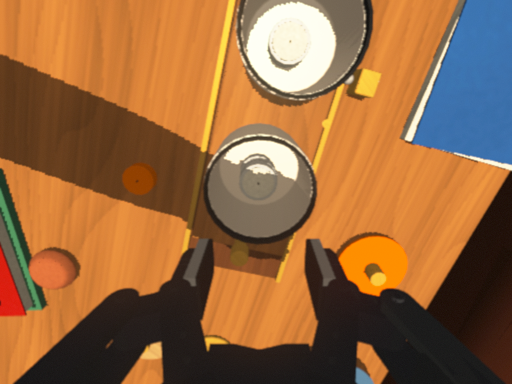

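View pics/t18.png

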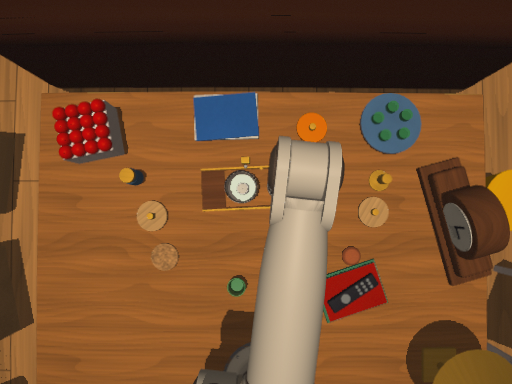

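View pics/s18.png

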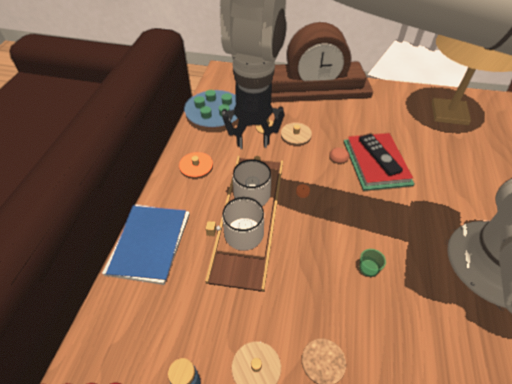

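```bash
python3 -c "
from h import *
go(.553,-.357,.15,.3); st()
"
```

```text
MOVE [-15.88  25.7    5.8 ] spin -0.003 q6 1.17 t 20.78
t 20.78 pos [ 0.629  -0.0648  0.2088] yaw 0.297 zax [ 0.011 -0.    -1.   ] F [ 0.1 -0.4 -0.8] w 0.0497 q [-0.1   0.27  0.34  1.63  0.    1.17]
```

Emit:
{"api": "drive_tool", "payload": {"moves": [[-2,3,0,0],[-4,6.5,0,0],[-6,10,0,0],[-8,13.5,1,0],[-10,17,3,0],[-12.5,20.5,5,0],[-15,24,6,0],[-15.9,25.7,6,0],[-15.9,25.7,6,0],[-15.9,25.7,6,0]]}}

```text
time: 21.62
eef_pos: [0.5517, -0.3585, 0.1467]
ee_rot: [[0.957, 0.29, 0.009], [0.29, -0.957, 0.001], [0.009, 0.002, -1.0]]
wrist_force: [-0.2, 1.0, 0.9]
gripper_width: 0.05
```

```bash
python3 -c "
from h import *
bot.grab_frame('top')
snap('wrist','w19');st(); i=bot.camera_info('wrist')
print('pred',proj('wrist',(.553,-.357,.04),i))
for r in bot.pinpoint('wrist','lid_1'): print(round(r['conf'],2),np.round(r['uv'],1),np.round(onz('wrist',r['uv'],0),4))
"
```

```text
t 21.72 pos [ 0.5529 -0.3567  0.1478] yaw 0.297 zax [ 0.011  0.    -1.   ] F [ 0.6 -0.2 -0.1] w 0.0499 q [-0.58  0.33  0.29  1.53  0.01  0.7 ]
pred [259.17641828 185.89612466]
0.97 [253.8 178.7] [ 0.55   -0.3634  0.    ]
```

View pics/w19.png

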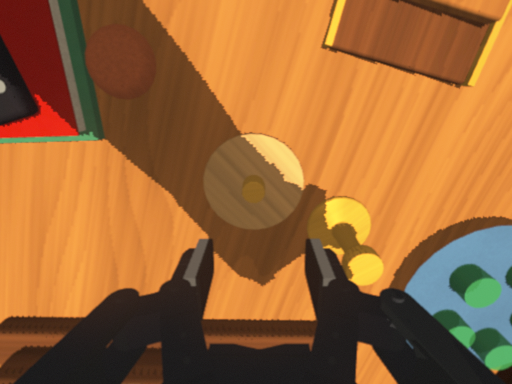

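Run:
```python
from h import *
st(); print(onz('wrist',(254.5,187.5),.04), onz('wrist',(253.5,181),.015))
im=cv2.imread('pics/w19.png')[120:240,190:320]; cv2.imwrite('pics/w19c.png',cv2.resize(im,None,fx=5,fy=5,interpolation=cv2.INTER_CUBIC))
```

```text
t 21.77 pos [ 0.5532 -0.3562  0.1481] yaw 0.298 zax [ 0.011  0.    -1.   ] F [-0.3  0.1  0.6] w 0.0501 q [-0.57  0.33  0.29  1.53  0.01  0.7 ]
[ 0.54975848 -0.35941611  0.04      ] [ 0.54919286 -0.36133758  0.015     ]
```

View pics/w19c.png

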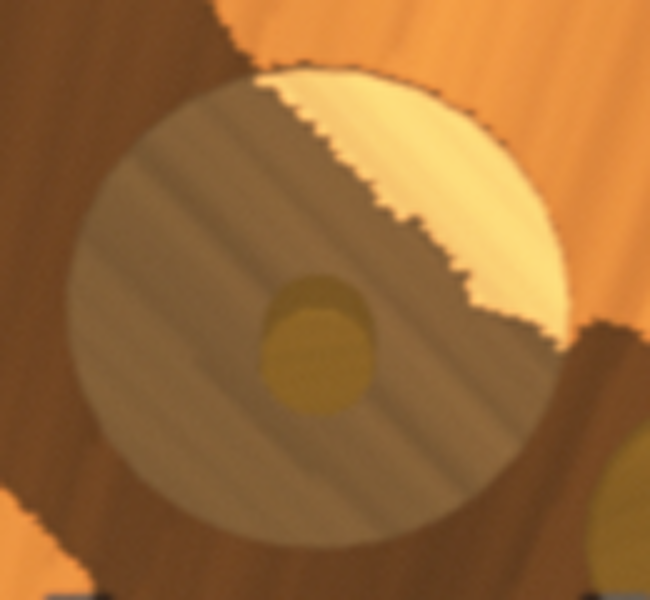

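Run:
```python
from h import *
k=onz('wrist',(253.4,192),.04); d=onz('wrist',(253.8,181.6),.015); print(k,d)
x,y=(k[:2]+d[:2])/2; go(x,y,.03,.3); go(x,y,.021,.3)
```

```text
[ 0.55005006 -0.36387637  0.04      ] [ 0.54965812 -0.36185006  0.015     ]
MOVE [-0.64  0.5  11.81] spin -0.002 q6 0.7 t 21.77
MOVE [-0.65  0.5  12.71] spin -0.002 q6 0.7 t 21.77
```

Run:
```python
from h import *
for c,box in (("top",(355,190,395,235)),("side",(275,115,320,150))):
    im=cv2.imread(f'pics/{c}0.png'); l,t,r,b=box; s=im[t:b,l:r]
    cv2.imwrite(f'pics/l_{c}.png',cv2.resize(s,None,fx=12,fy=12,interpolation=cv2.INTER_CUBIC))
```

```text
(no output)
```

View pics/l_top.png

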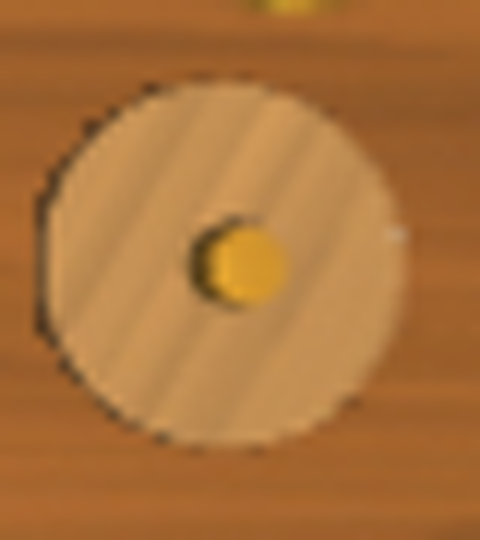

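View pics/l_side.png

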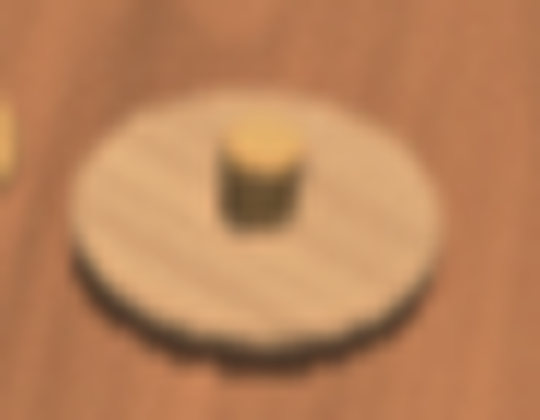

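Run:
```python
from h import *
print(onz('top',(373.4,211.6),.016),onz('top',(375,211.6),.04),onz('side',(295.9,132.5),.016),onz('side',(296.5,126.6),.04))
x,y=.552,-.3595; go(x,y,.021,.3);st()
```

```text
[ 0.54905844 -0.36312709  0.016     ] [ 0.54924673 -0.36122377  0.04      ] [ 0.54909923 -0.35939857  0.016     ] [ 0.54927549 -0.35999792  0.04      ]
MOVE [-0.35  0.24 12.71] spin -0.002 q6 0.7 t 21.77
t 21.77 pos [ 0.5532 -0.3562  0.1481] yaw 0.298 zax [ 0.011  0.    -1.   ] F [-0.3  0.1  0.6] w 0.0501 q [-0.57  0.33  0.29  1.53  0.01  0.7 ]
```

Emit:
{"api": "drive_tool", "payload": {"moves": [[-0.7,0.3,3,0],[-0.7,0.3,6,0],[-0.7,0.3,9,0],[-0.7,0.3,11,0],[-0.7,0.3,12,0],[-0.7,0.3,12.6,0],[-0.7,0.3,12.6,0],[-0.7,0.3,12.6,0]]}}

```text
time: 22.43
eef_pos: [0.5496, -0.3611, 0.0235]
ee_rot: [[0.956, 0.294, 0.013], [0.294, -0.956, -0.001], [0.012, 0.005, -1.0]]
wrist_force: [-0.0, -0.1, -0.3]
gripper_width: 0.0498
```

Run:
```python
from h import *
snap('wrist','w20'); st(); go(.5492,-.3612,.021,.3)
```

```text
t 22.48 pos [ 0.5498 -0.3614  0.0239] yaw 0.298 zax [ 0.013 -0.001 -1.   ] F [ 0.1 -0.3  0.4] w 0.05 q [-0.58  0.35  0.08  1.29  0.01  0.69]
MOVE [-0.05 -0.03  0.29] spin -0.002 q6 0.69 t 22.48
```

View pics/w20.png

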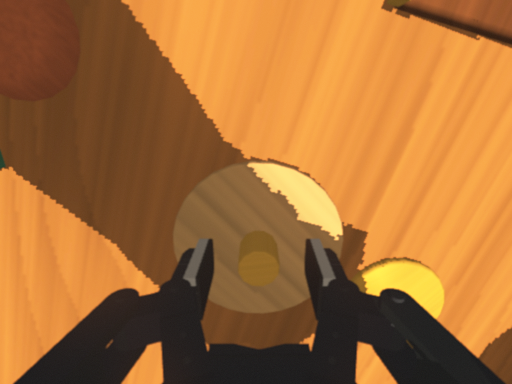

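Emit:
{"api": "drive_tool", "payload": {"moves": [[0,0,0,0],[0,0,0,0],[0,0,0,0],[0,0,0,0],[0,0,0,0],[0,0,-2,0],[0,0,-5,0],[0,0,-9,0],[0,0,-13,0],[0,0,-17,0]], "grip": 1.5}}

```text
time: 23.32
eef_pos: [0.5471, -0.361, 0.196]
ee_rot: [[0.956, 0.294, 0.013], [0.294, -0.956, -0.001], [0.012, 0.005, -1.0]]
wrist_force: [1.2, -0.7, -1.1]
gripper_width: 0.0195
```

Run:
```python
from h import *
bot.grab_frame('top');bot.grab_frame('top');snap('wrist','w21'); st(); go(.6315,-.0653,.20,.3)
```

```text
t 23.47 pos [ 0.5488 -0.3621  0.1986] yaw 0.298 zax [ 0.019 -0.005 -1.   ] F [ 0.5 -0.4 -1.9] w 0.0195 q [-0.59  0.32  0.39  1.62  0.01  0.69]
MOVE [ 16.63 -25.94  -0.14] spin -0.002 q6 0.69 t 23.47
```

View pics/w21.png

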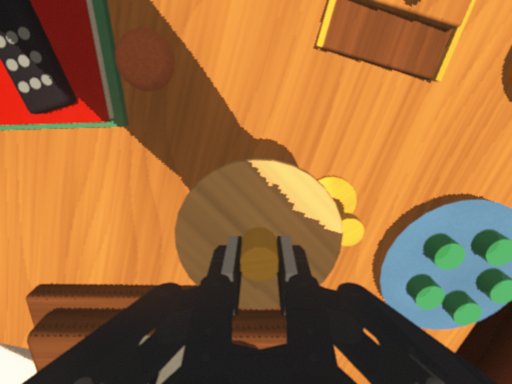

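Emit:
{"api": "drive_tool", "payload": {"moves": [[2,-3,0,0],[4,-6.2,0,0],[6,-9.4,0,0],[8,-12.6,0,0],[10,-15.8,0,0],[12,-19,0,0],[14,-22.2,0,0],[16.6,-25.9,0,0],[16.6,-25.9,0,0],[16.6,-25.9,0,0]]}}

```text
time: 24.3
eef_pos: [0.6314, -0.0632, 0.1969]
ee_rot: [[0.955, 0.297, 0.017], [0.297, -0.955, -0.005], [0.015, 0.01, -1.0]]
wrist_force: [-0.3, -0.5, -0.9]
gripper_width: 0.0192
```

Run:
```python
from h import *
bot.grab_frame('top');snap('wrist','w22'); st(); go(.6315,-.0653,.15,.3)
```

```text
t 24.4 pos [ 0.6309 -0.0659  0.1975] yaw 0.299 zax [ 0.018 -0.005 -1.   ] F [ 0.2 -0.9 -0.7] w 0.0196 q [-0.1   0.27  0.31  1.6  -0.    1.17]
MOVE [ 0.   -0.09  4.75] spin -0.001 q6 1.17 t 24.4
```

View pics/w22.png

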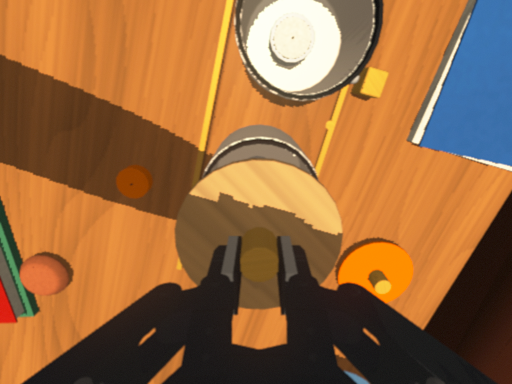

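Emit:
{"api": "drive_tool", "payload": {"moves": [[0,-0.1,2,0],[0,-0.1,3.5,0],[0,-0.1,4.5,0],[0,-0.1,4.5,0],[0,-0.1,4.5,0]]}}

```text
time: 24.82
eef_pos: [0.6309, -0.0662, 0.1522]
ee_rot: [[0.956, 0.293, 0.016], [0.293, -0.956, -0.005], [0.014, 0.01, -1.0]]
wrist_force: [0.2, -0.3, -1.3]
gripper_width: 0.0197
```

Run:
```python
from h import *
snap('wrist','w23'); snap('side','s23',5,(180,100,320,220)); st(); go(.6315,-.0653,.137,.3)
```

```text
t 24.92 pos [ 0.6316 -0.0659  0.1535] yaw 0.298 zax [ 0.019 -0.006 -1.   ] F [-0.6 -0.3 -1.4] w 0.0192 q [-0.1   0.26  0.22  1.51 -0.    1.17]
MOVE [-0.02 -0.08  1.65] spin -0.002 q6 1.17 t 24.92
```

View pics/w23.png

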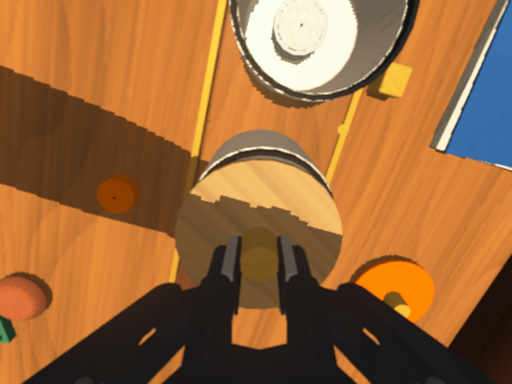

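View pics/s23.png

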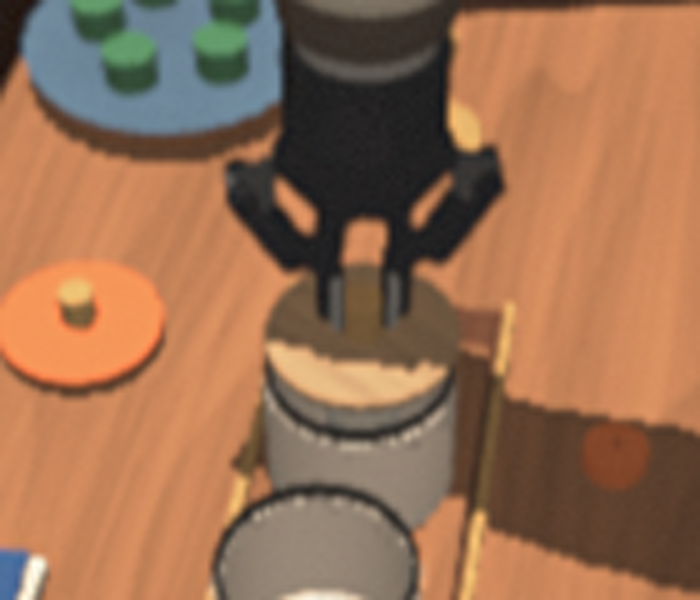

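Emit:
{"api": "drive_tool", "payload": {"moves": [[0,-0.05,0.6,0],[0,-0.05,1.2,0],[0,-0.05,1.6,0],[0,-0.05,1.6,0],[0,-0.05,1.6,0]]}}

```text
time: 25.33
eef_pos: [0.6316, -0.0654, 0.1373]
ee_rot: [[0.956, 0.293, 0.018], [0.294, -0.956, -0.006], [0.016, 0.011, -1.0]]
wrist_force: [0.4, 0.2, -1.0]
gripper_width: 0.0192
```

Run:
```python
from h import *
snap('wrist','w24'); snap('side','s24',5,(180,100,320,220)); st(); go(.6315,-.0653,.130,.3)
```

```text
t 25.43 pos [ 0.6317 -0.0654  0.1374] yaw 0.298 zax [ 0.018 -0.006 -1.   ] F [ 0.3  0.3 -1.2] w 0.019 q [-0.1   0.26  0.19  1.48 -0.    1.17]
MOVE [-0.03 -0.02  0.74] spin -0.002 q6 1.17 t 25.43
```

View pics/s24.png

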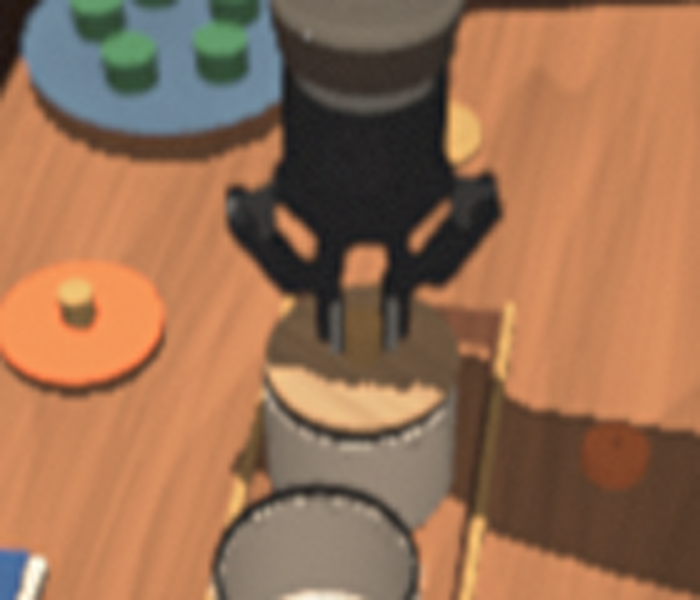

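Emit:
{"api": "drive_tool", "payload": {"moves": [[0,0,0.3,0],[0,0,0.5,0],[0,0,0.7,0],[0,0,0.9,0],[0,0,1.0,0],[0,0,1.0,0],[0,0,1.0,0]]}}

```text
time: 26.02
eef_pos: [0.632, -0.0655, 0.1314]
ee_rot: [[0.956, 0.294, 0.022], [0.294, -0.956, -0.006], [0.019, 0.012, -1.0]]
wrist_force: [-9.3, 1.0, 23.2]
gripper_width: 0.0195
```

Emit:
{"api": "drive_tool", "payload": {"moves": [[0,0,0,0],[0,0,0,0],[0,0,0,0],[0,0,-3,0],[0,0,-6,0],[0,0,-6,0],[0,0,-6,0]], "grip": 4.5}}

```text
time: 26.6
eef_pos: [0.6315, -0.0651, 0.1928]
ee_rot: [[0.956, 0.293, 0.025], [0.294, -0.956, -0.006], [0.022, 0.013, -1.0]]
wrist_force: [0.9, -0.7, -0.1]
gripper_width: 0.045
```

Run:
```python
from h import *
bot.grab_frame('top');snap('wrist','w25'); snap('side','s25',5,(180,100,320,220)); st(); go(.6315,-.0653,.16,.3)
```

```text
t 26.75 pos [ 0.6303 -0.065   0.1898] yaw 0.298 zax [ 0.02  -0.006 -1.   ] F [ 0.4 -0.  -0. ] w 0.0448 q [-0.1   0.26  0.29  1.58 -0.    1.17]
MOVE [0.05 0.03 2.98] spin -0.002 q6 1.17 t 26.75
```

View pics/w25.png

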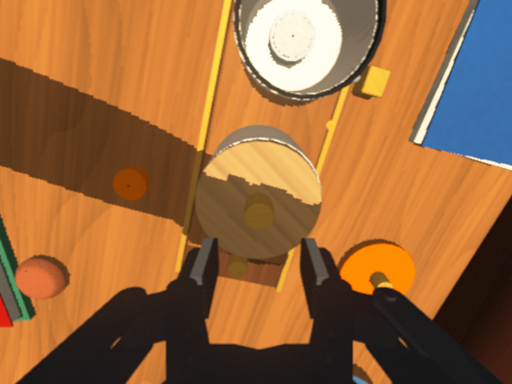

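View pics/s25.png

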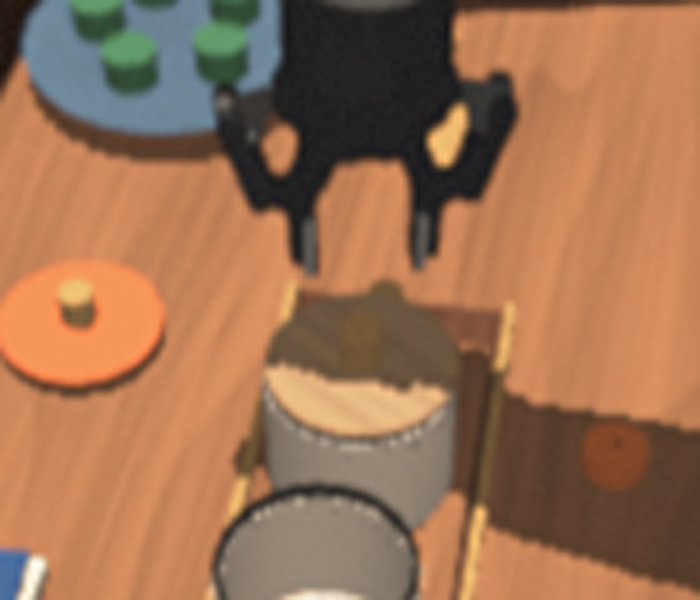

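Emit:
{"api": "drive_tool", "payload": {"moves": [[0,0,0,0],[0,0,0,0],[0,0,0,0],[0,0,2,0],[0,0,3.3,0],[0,0,3.6,0],[0,0,4.2,0],[0,0,4.7,0],[0,0,5.2,0],[0,0,5.2,0]], "grip": 0}}

```text
time: 27.58
eef_pos: [0.6317, -0.0658, 0.1456]
ee_rot: [[0.956, 0.293, 0.027], [0.293, -0.956, -0.007], [0.024, 0.015, -1.0]]
wrist_force: [-16.6, 0.1, 40.3]
gripper_width: -0.0001
```

Run:
```python
from h import *
st(); bot.grab_frame('top'); st()
```

```text
t 27.58 pos [ 0.6317 -0.0658  0.1456] yaw 0.298 zax [ 0.027 -0.007 -1.   ] F [-16.6   0.1  40.3] w -0.0001 q [-0.1   0.25  0.19  1.49 -0.    1.17]
t 27.63 pos [ 0.6317 -0.0658  0.1456] yaw 0.298 zax [ 0.027 -0.007 -1.   ] F [-15.9  -0.   40.9] w -0.0 q [-0.1   0.25  0.19  1.49 -0.    1.17]
```

Emit:
{"api": "drive_tool", "payload": {"moves": [[0,0,-1,0],[0,0,-4,0],[0,0,-7,0],[-4,0,-7,0],[-8,0,-7,0],[-12,0,-7,0],[-15,0,-7,0]], "grip": 5.0}}

```text
time: 28.22
eef_pos: [0.4844, -0.1097, 0.2126]
ee_rot: [[0.956, 0.293, 0.028], [0.293, -0.956, -0.008], [0.025, 0.016, -1.0]]
wrist_force: [0.1, -0.6, 0.8]
gripper_width: 0.0498
```

Run:
```python
from h import *
st(); go(.53,.361,.15,.3)
```

```text
t 28.22 pos [ 0.4844 -0.1097  0.2126] yaw 0.298 zax [ 0.028 -0.008 -1.   ] F [ 0.1 -0.6  0.8] w 0.0498 q [-0.22 -0.08 -0.02  1.59 -0.    1.05]
MOVE [ 18.02 -43.76   6.02] spin -0.002 q6 1.05 t 28.22
```

Emit:
{"api": "drive_tool", "payload": {"moves": [[1.5,-4,0,0],[3,-7.8,0,0],[4.5,-11.5,0,0],[6,-15.3,0,0],[7.5,-19,0,0],[9,-23,0,0],[10.5,-27,0,0],[12,-30.5,0,0],[13.5,-34,0,0],[15,-37.5,2,0]]}}

```text
time: 29.05
eef_pos: [0.5193, 0.2945, 0.1952]
ee_rot: [[0.955, 0.294, 0.034], [0.294, -0.956, -0.004], [0.032, 0.014, -0.999]]
wrist_force: [1.7, 0.6, 0.0]
gripper_width: 0.0496
```

```bash
python3 - <<'E'
from h import *
st(); go(.53,.361,.16,.3)
for c,box in (("top",(130,193,174,240)),("side",(225,330,285,384))):
    im=cv2.imread(f'pics/{c}18.png'); l,t,r,b=box; s=im[t:b,l:r]
    cv2.imwrite(f'pics/m_{c}.png',cv2.resize(s,None,fx=12,fy=12,interpolation=cv2.INTER_CUBIC)) if 0 else None
E
python3 - <<'E'
import cv2
for c,box in (("top",(130,193,174,240)),("side",(225,330,285,384))):
    im=cv2.imread(f'pics/{c[0]}18.png'); l,t,r,b=box
    cv2.imwrite(f'pics/m_{c}.png',cv2.resize(im[t:b,l:r],None,fx=12,fy=12,interpolation=cv2.INTER_CUBIC))
E
```

```text
t 29.05 pos [0.5193 0.2945 0.1952] yaw 0.299 zax [ 0.034 -0.004 -0.999] F [1.7 0.6 0. ] w 0.0496 q [ 0.53  0.16  0.19  1.57 -0.02  1.8 ]
MOVE [ 2.87 -6.09  3.53] spin -0.001 q6 1.8 t 29.05[ WARN:0@0.018] global loadsave.cpp:275 findDecoder imread_('pics/top18.png'): can't open/read file: check file path/integrity
Traceback (most recent call last):
TypeError: 'NoneType' object is not subscriptable
```

View pics/m_top.png

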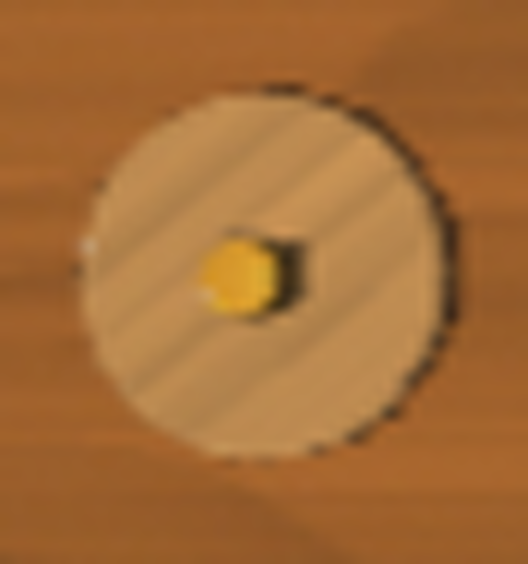

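View pics/m_side.png

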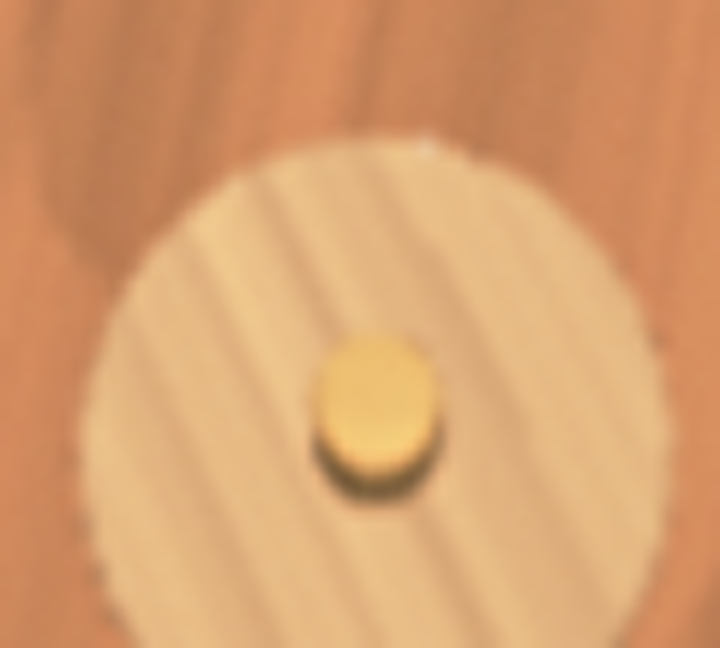

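Run:
```python
from h import *
snap('side','s30',6,(205,310,305,384)); st()
print(onz('top',(149.5,215.6),.04),onz('top',(151.5,215.5),.016),onz('side',(256,363),.04))
for c in ('side','top'):
  for r in bot.pinpoint(c,'lid_1'): print(c,round(r['conf'],2),np.round(r['uv'],1),np.round(onz(c,r['uv'],0),4))
go(.528,.359,.19,.3)
```

```text
t 29.1 pos [0.5183 0.2989 0.1878] yaw 0.301 zax [ 0.028 -0.006 -1.   ] F [-4.3  1.4 -4.7] w 0.0499 q [ 0.53  0.17  0.18  1.56 -0.02  1.8 ]
[0.53386406 0.36015657 0.04      ] [0.53375358 0.36020022 0.016     ] [0.53327647 0.36152211 0.04      ]
side 0.9 [256.6 371.6] [0.531  0.3661 0.    ]
side 0.78 [192.9 166.1] [ 0.8357 -0.1622  0.    ]
side 0.68 [249.7 176.9] [ 0.6578 -0.1538  0.    ]
top 0.84 [152.6 216.9] [0.5289 0.3608 0.    ]
top 0.75 [310.4 125.5] [ 0.8341 -0.1598  0.    ]
MOVE [ 2.94 -5.94 -0.09] spin 0.001 q6 1.8 t 29.2
```

View pics/s30.png

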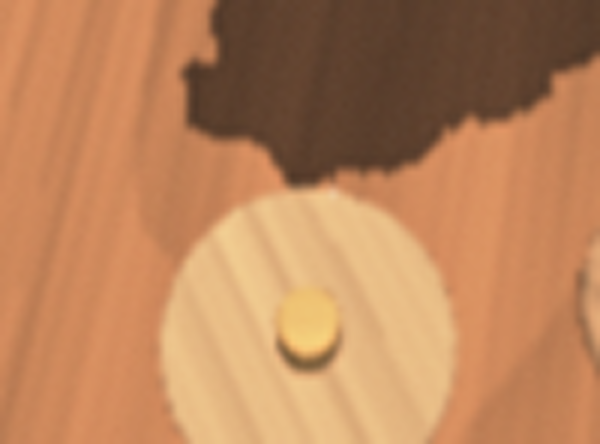

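Emit:
{"api": "drive_tool", "payload": {"moves": [[2,-3,-1,0],[3.5,-6,-1,0],[3.5,-6,-1,0],[3.5,-6,-1,0],[3.5,-6,-1,0],[3.5,-6,3,0],[3.5,-6,7,0],[3.5,-6,11,0],[3.5,-6,11,0]]}}

```text
time: 29.95
eef_pos: [0.5329, 0.3561, 0.0713]
ee_rot: [[0.955, 0.295, 0.017], [0.295, -0.955, -0.015], [0.012, 0.02, -1.0]]
wrist_force: [-1.4, -0.6, -1.1]
gripper_width: 0.0494
```

Emit:
{"api": "drive_tool", "payload": {"moves": [[0,0,0,0],[0,0,0,0],[0,0,0,0],[0,0,-2,0],[0,0,-4,0],[0,0,-6,0],[0,0,-8,0],[0,0,-8,0],[0,0,-8,0]]}}

```text
time: 30.7
eef_pos: [0.5328, 0.3582, 0.1554]
ee_rot: [[0.955, 0.295, 0.022], [0.295, -0.955, -0.012], [0.018, 0.018, -1.0]]
wrist_force: [-0.3, 0.3, -0.5]
gripper_width: 0.05
```

Run:
```python
from h import *
st(); bot.grab_frame('top'); st(); go(.5336,.3608,.19,.3)
```

```text
t 30.7 pos [0.5328 0.3582 0.1554] yaw 0.3 zax [ 0.022 -0.012 -1.   ] F [-0.3  0.3 -0.5] w 0.05 q [ 0.6   0.28  0.25  1.53 -0.02  1.87]
t 30.75 pos [0.5323 0.3578 0.1536] yaw 0.3 zax [ 0.02  -0.013 -1.   ] F [ 0.  -0.3 -0.5] w 0.0504 q [ 0.6   0.28  0.25  1.53 -0.02  1.87]
MOVE [ 0.27 -0.18 -3.64] spin -0.0 q6 1.87 t 30.75
```

Emit:
{"api": "drive_tool", "payload": {"moves": [[0.2,-0.3,-2,0],[0.2,-0.3,-4,0],[0.2,-0.3,-4,0],[0.2,-0.3,-4,0],[0.2,-0.3,0,0],[0.2,-0.3,4,0],[0.2,-0.3,8,0],[0.2,-0.3,8,0]]}}

```text
time: 31.42
eef_pos: [0.5307, 0.3571, 0.0632]
ee_rot: [[0.955, 0.295, 0.008], [0.295, -0.955, -0.022], [0.001, 0.023, -1.0]]
wrist_force: [-1.0, -0.2, -1.8]
gripper_width: 0.0499
```

Emit:
{"api": "drive_tool", "payload": {"moves": [[0,0,0,0],[0,0,0,0],[0,0,0,0],[0,0,0,0]]}}

```text
time: 31.75
eef_pos: [0.5318, 0.3579, 0.0659]
ee_rot: [[0.955, 0.295, 0.011], [0.295, -0.955, -0.02], [0.005, 0.022, -1.0]]
wrist_force: [1.6, -0.7, 0.5]
gripper_width: 0.0502
```

Run:
```python
from h import *
st(); snap('wrist','w31'); st(); go(.5336,.3608,.023,.3); print(proj('wrist',(.5336,.3608,.04)))
```

```text
t 31.75 pos [0.5318 0.3579 0.0659] yaw 0.3 zax [ 0.011 -0.02  -1.   ] F [ 1.6 -0.7  0.5] w 0.0502 q [ 0.6   0.3   0.11  1.38 -0.02  1.87]
t 31.8 pos [0.5317 0.3579 0.0657] yaw 0.3 zax [ 0.011 -0.02  -1.   ] F [-0.3  0.3 -0.1] w 0.0499 q [ 0.6   0.3   0.11  1.38 -0.02  1.87]
MOVE [ 0.24 -0.32  4.27] spin -0.0 q6 1.87 t 31.8
[264.91809413 222.00890521]
```

View pics/w31.png

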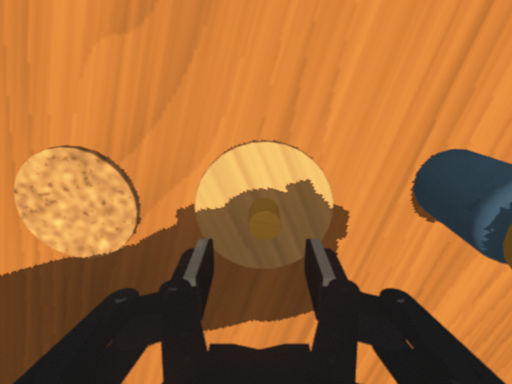

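Emit:
{"api": "drive_tool", "payload": {"moves": [[0.25,-0.3,1,0],[0.25,-0.3,2,0],[0.25,-0.3,3,0],[0.25,-0.3,3.8,0],[0.25,-0.3,4.2,0],[0.25,-0.3,4.2,0],[0.25,-0.3,4.2,0],[0.25,-0.3,4.2,0]]}}

```text
time: 32.47
eef_pos: [0.5339, 0.3607, 0.024]
ee_rot: [[0.955, 0.295, 0.011], [0.295, -0.955, -0.019], [0.005, 0.022, -1.0]]
wrist_force: [1.1, -0.3, 0.8]
gripper_width: 0.0501
```

Run:
```python
from h import *
snap('wrist','w32'); st(); go(.5336,.3608,.023,.3)
```

```text
t 32.52 pos [0.534  0.3608 0.0242] yaw 0.3 zax [ 0.012 -0.019 -1.   ] F [ 0.2 -0.8 -0.4] w 0.0498 q [ 0.6   0.33  0.06  1.3  -0.02  1.88]
MOVE [-0.04 -0.01  0.12] spin -0.0 q6 1.88 t 32.52
```

View pics/w32.png

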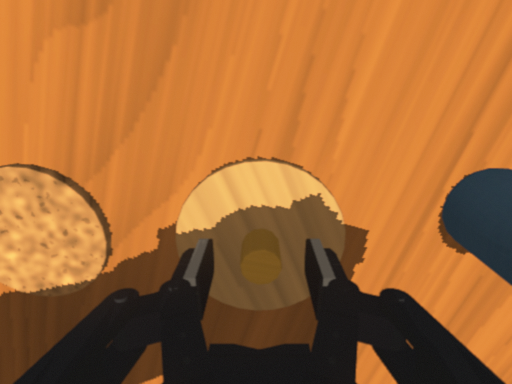

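Emit:
{"api": "drive_tool", "payload": {"moves": [[0,0,0,0],[0,0,0,0],[0,0,0,0],[0,0,0,0],[0,0,0,0],[0,0,-2,0],[0,0,-6,0],[0,0,-10,0],[0,0,-14,0],[0,0,-17,0]], "grip": 1.5}}

```text
time: 33.35
eef_pos: [0.532, 0.3642, 0.1975]
ee_rot: [[0.955, 0.295, 0.013], [0.295, -0.955, -0.018], [0.007, 0.021, -1.0]]
wrist_force: [0.5, -0.2, -2.5]
gripper_width: 0.0193
```

Run:
```python
from h import *
bot.grab_frame('top');bot.grab_frame('top');snap('wrist','w33'); st(); go(.6251,.0644,.20,.3)
```

```text
t 33.5 pos [0.5329 0.3647 0.1968] yaw 0.3 zax [ 0.015 -0.016 -1.   ] F [ 0.6 -0.1 -2.4] w 0.0192 q [ 0.61  0.31  0.37  1.63 -0.02  1.88]
MOVE [-0.05 31.42  0.32] spin -0.0 q6 1.88 t 33.5
```

View pics/w33.png

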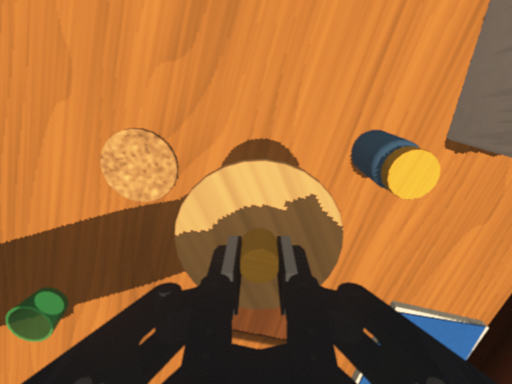

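Emit:
{"api": "drive_tool", "payload": {"moves": [[0,4,0,0],[0,8,0,0],[0,12,0,0],[0,16,0,0],[0,20,0,0],[0,24,0,0],[0,27.5,0,0],[0,30,0,0],[0,31.4,0,0],[0,31.4,0,0]]}}

```text
time: 34.33
eef_pos: [0.6256, 0.062, 0.2011]
ee_rot: [[0.956, 0.292, 0.013], [0.292, -0.956, -0.017], [0.007, 0.02, -1.0]]
wrist_force: [0.3, 0.2, -3.0]
gripper_width: 0.0197
```

Run:
```python
from h import *
bot.grab_frame('top');bot.grab_frame('top'); st(); go(.6251,.0644,.152,.3)
```

```text
t 34.43 pos [0.625  0.0649 0.2017] yaw 0.299 zax [ 0.013 -0.016 -1.   ] F [-0.2  0.3 -1.7] w 0.0194 q [ 0.11  0.26  0.31  1.62 -0.02  1.38]
MOVE [-0.05 -0.05  4.97] spin -0.001 q6 1.38 t 34.43
```

Emit:
{"api": "drive_tool", "payload": {"moves": [[0,0,2,0],[0,0,3.5,0],[0,0,4.5,0],[0,0,5,0],[0,0,5,0],[0,0,5,0]]}}

```text
time: 34.93
eef_pos: [0.6256, 0.0646, 0.1521]
ee_rot: [[0.955, 0.295, 0.013], [0.295, -0.955, -0.016], [0.008, 0.019, -1.0]]
wrist_force: [-0.4, 0.4, -0.9]
gripper_width: 0.0194
```

Run:
```python
from h import *
snap('wrist','w35'); snap('side','s35',5,(170,120,310,240)); st(); go(.6251,.0644,.137,.3)
```

```text
t 35.03 pos [0.6261 0.0644 0.1528] yaw 0.299 zax [ 0.015 -0.016 -1.   ] F [-0.4 -0.4 -2.1] w 0.0194 q [ 0.11  0.25  0.21  1.52 -0.02  1.38]
MOVE [-0.11 -0.06  1.58] spin -0.001 q6 1.38 t 35.03
```

View pics/w35.png

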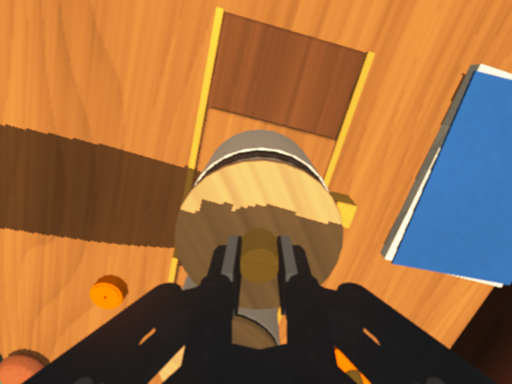

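View pics/s35.png

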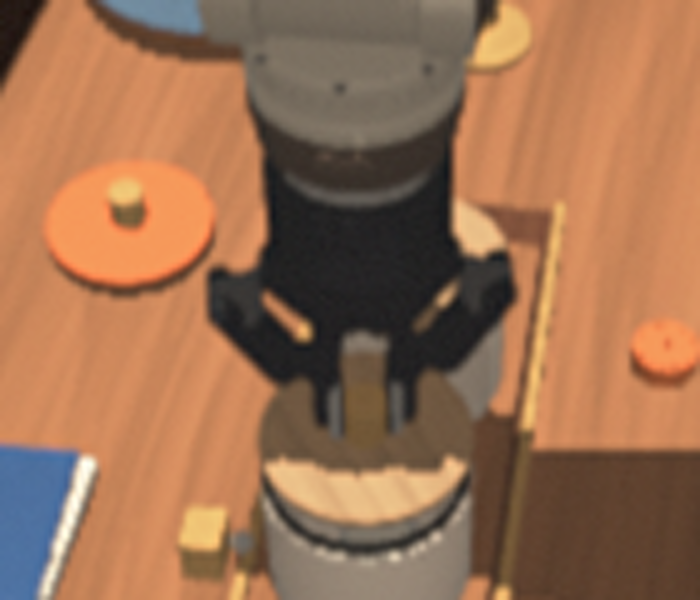

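Emit:
{"api": "drive_tool", "payload": {"moves": [[-0.1,0,0.6,0],[-0.1,0,1.2,0],[-0.1,0,1.55,0],[-0.1,0,1.55,0],[-0.1,0,1.55,0]]}}

```text
time: 35.45
eef_pos: [0.6252, 0.0638, 0.1371]
ee_rot: [[0.956, 0.295, 0.014], [0.295, -0.955, -0.016], [0.009, 0.02, -1.0]]
wrist_force: [0.4, 0.2, -0.6]
gripper_width: 0.0193
```

Run:
```python
from h import *
snap('wrist','w36'); snap('side','s36',5,(170,120,310,240)); st(); go(.6251,.0644,.130,.3)
```

```text
t 35.55 pos [0.6252 0.0638 0.1372] yaw 0.299 zax [ 0.014 -0.016 -1.   ] F [-0.7  0.6 -1.6] w 0.0193 q [ 0.11  0.25  0.18  1.49 -0.02  1.38]
MOVE [ 0.   -0.08  0.72] spin -0.001 q6 1.38 t 35.55
```

View pics/s36.png

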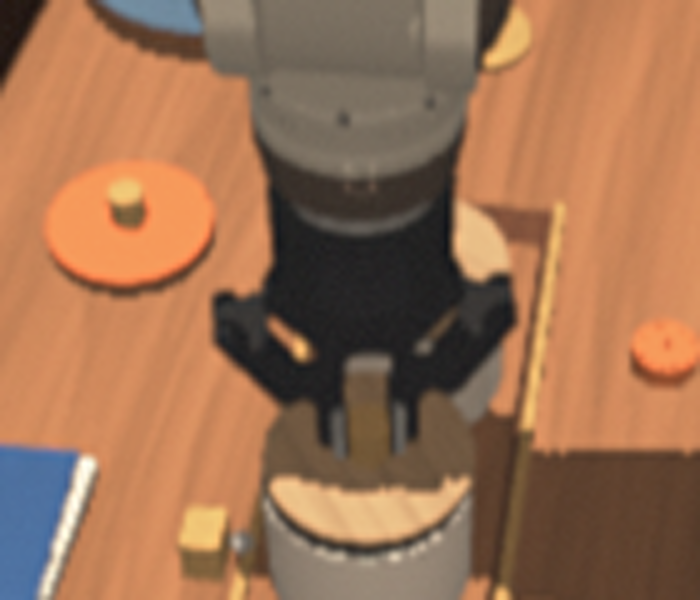

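Press and then release in one go.

Emit:
{"api": "drive_tool", "payload": {"moves": [[0,0,0.3,0],[0,0,0.5,0],[0,0,0.7,0],[0,0,0.9,0],[0,0,1.0,0],[0,0,1.0,0],[0,0,0.7,0],[0,0,0.7,0]]}}

```text
time: 36.22
eef_pos: [0.6256, 0.0638, 0.1311]
ee_rot: [[0.955, 0.295, 0.016], [0.295, -0.955, -0.016], [0.01, 0.02, -1.0]]
wrist_force: [1.3, 0.7, 0.3]
gripper_width: 0.0193
```

Emit:
{"api": "drive_tool", "payload": {"moves": [[0,0,0,0],[0,0,0,0],[0,0,0,0],[0,0,-3,0],[0,0,-6,0],[0,0,-6,0],[0,0,-6,0]], "grip": 4.5}}

```text
time: 36.8
eef_pos: [0.6256, 0.0648, 0.1928]
ee_rot: [[0.955, 0.294, 0.019], [0.295, -0.955, -0.016], [0.013, 0.02, -1.0]]
wrist_force: [0.2, -0.4, -1.0]
gripper_width: 0.0451
```

Run:
```python
from h import *
bot.grab_frame('top');snap('wrist','w37'); snap('side','s37',5,(170,120,310,240)); st(); go(.6251,.0644,.155,.3); go(.6251,.0644,.146,.3)
```

```text
t 36.95 pos [0.6243 0.0647 0.1896] yaw 0.299 zax [ 0.014 -0.016 -1.   ] F [-0.1  0.4 -0.1] w 0.0451 q [ 0.11  0.25  0.28  1.59 -0.02  1.38]
MOVE [ 0.04 -0.02  3.46] spin -0.001 q6 1.38 t 36.95
MOVE [ 0.03 -0.04  4.36] spin -0.001 q6 1.38 t 36.95
```

View pics/w37.png

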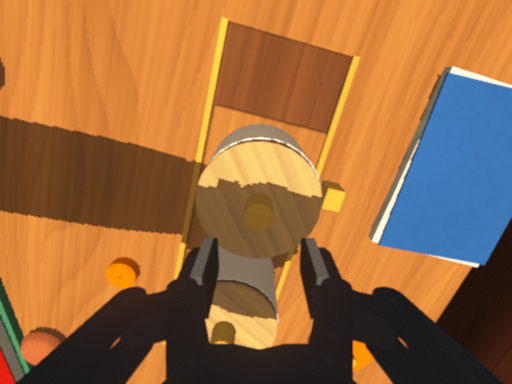

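View pics/s37.png

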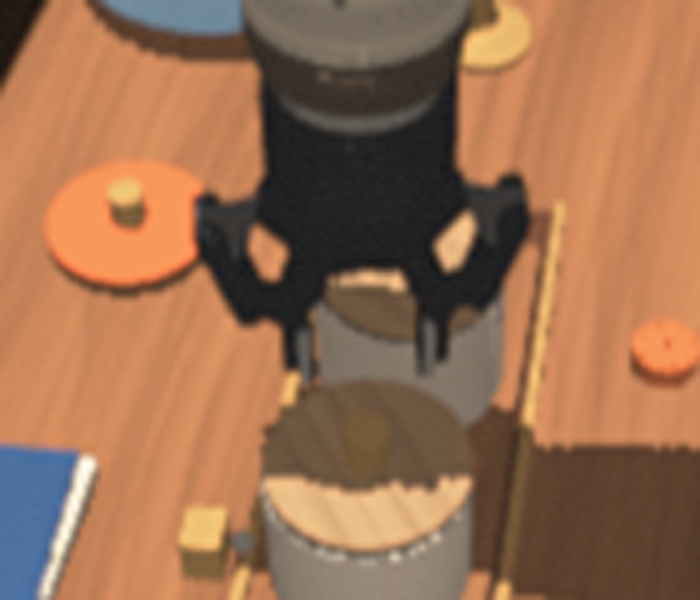

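Confirm by a press on the knob top with closed fingers, slightly gentler than last time.

Emit:
{"api": "drive_tool", "payload": {"moves": [[0,0,0,0],[0,0,0,0],[0,0,0,0],[0,0,2,0],[0,0,3.2,0],[0,0,3.6,0],[0,0,4.2,0],[0,0,4.6,0],[0,0,4.9,0],[0,0,4.9,0]], "grip": 0}}

```text
time: 37.78
eef_pos: [0.625, 0.064, 0.1457]
ee_rot: [[0.955, 0.295, 0.018], [0.295, -0.955, -0.015], [0.013, 0.02, -1.0]]
wrist_force: [-12.0, -0.7, 28.3]
gripper_width: 0.0001
```

Emit:
{"api": "drive_tool", "payload": {"moves": [[0,0,-2,0],[0,0,-5,0],[0,0,-8,0],[0,0,-8,0]]}}

```text
time: 38.12
eef_pos: [0.6249, 0.0654, 0.2328]
ee_rot: [[0.955, 0.294, 0.027], [0.295, -0.955, -0.014], [0.022, 0.022, -1.0]]
wrist_force: [1.1, 0.5, 1.1]
gripper_width: -0.0002
```

Run:
```python
from h import *
snap('top','t38'); st(); snap('top','t38c',5,(195,150,345,220))
for r in bot.pinpoint('top','tray_knob'): print(r)
for r in bot.pinpoint('side','tray_knob'): print(r)
```

```text
t 38.17 pos [0.6248 0.0654 0.2299] yaw 0.299 zax [ 0.025 -0.015 -1.   ] F [-0.1  0.5 -0.8] w -0.0 q [ 0.11  0.26  0.37  1.66 -0.02  1.38]
{'uv': [312.7, 180.9], 'conf': 0.9}
```

View pics/t38.png

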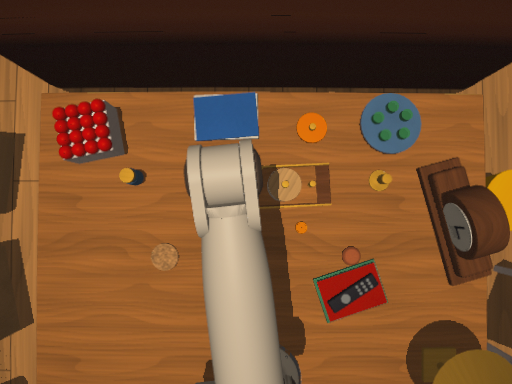

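Run:
```python
from h import *
im=cv2.imread('pics/t38.png')[150:220,260:345]; cv2.imwrite('pics/t38d.png',cv2.resize(im,None,fx=8,fy=8,interpolation=cv2.INTER_CUBIC))
st(); go(.638,-.197,.2,.049)
```

```text
t 38.32 pos [0.6234 0.0652 0.2248] yaw 0.299 zax [ 0.017 -0.016 -1.   ] F [ 0.1  0.1 -0.2] w -0.0 q [ 0.11  0.26  0.36  1.66 -0.02  1.38]
MOVE [-6.37 25.43  2.91] spin 0.25 q6 1.38 t 38.32
```

View pics/t38d.png

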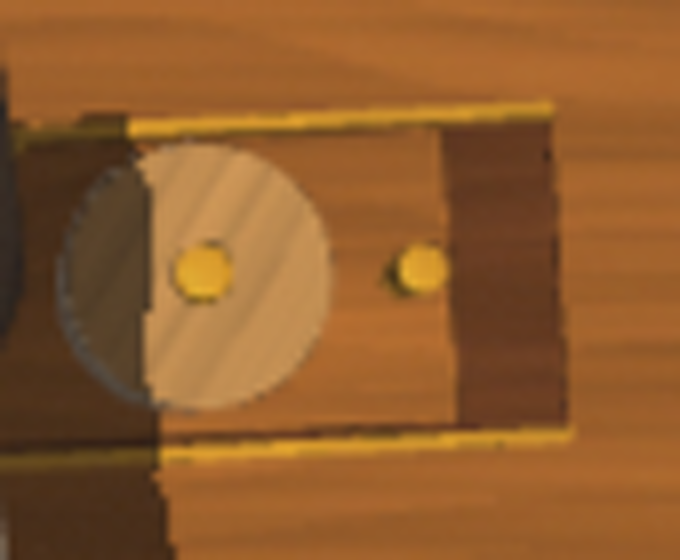

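Emit:
{"api": "drive_tool", "payload": {"moves": [[-1,3.5,0,0.05],[-2,7,0,0.1],[-2.8,10.5,0,0.15],[-3.6,14,0,0.2],[-4.4,17.5,0,0.25],[-5.2,21,0,0.25],[-6.4,25.4,1,0.25],[-6.4,25.4,2.5,0.25],[-6.4,25.4,2.9,0.25],[-6.4,25.4,2.9,0.25]]}}

```text
time: 39.15
eef_pos: [0.6365, -0.1967, 0.1972]
ee_rot: [[0.999, 0.048, 0.013], [0.048, -0.999, -0.014], [0.012, 0.014, -1.0]]
wrist_force: [-0.4, 0.0, 0.6]
gripper_width: -0.0002
```

Run:
```python
from h import *
bot.grab_frame('side'); snap('wrist','w40'); st(); print(proj('wrist',(.636,-.155,.086))); print(onz('top',(312.4,183),.086)); go(.638,-.197,.062,.049)
```

```text
t 39.25 pos [ 0.6374 -0.1956  0.2   ] yaw 0.05 zax [ 0.016 -0.015 -1.   ] F [ 0.1  0.9 -0.7] w -0.0001 q [-0.29  0.35  0.42  1.62 -0.01  1.23]
[258.57615249 137.72369716]
[ 0.63710895 -0.1540208   0.086     ]
MOVE [-0.16 -0.07 13.8 ] spin 0.001 q6 1.23 t 39.25
```

View pics/w40.png

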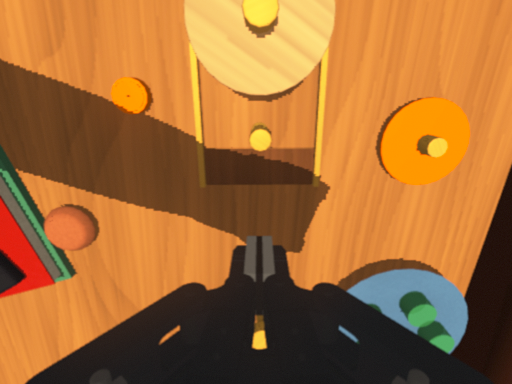

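Emit:
{"api": "drive_tool", "payload": {"moves": [[0,0.2,3,0],[0,0.2,6,0],[0,0.2,9,0],[0,0.2,11,0],[0,0.2,12.5,0],[0,0.2,13.5,0],[0,0.2,13.8,0],[0,0.2,13.8,0],[0,0.2,13.8,0]]}}

```text
time: 40.0
eef_pos: [0.6404, -0.1993, 0.0635]
ee_rot: [[0.999, 0.051, 0.018], [0.051, -0.999, -0.015], [0.017, 0.016, -1.0]]
wrist_force: [1.2, -0.2, 0.3]
gripper_width: -0.0001
```

Run:
```python
from h import *
bot.grab_frame('side'); snap('wrist','w41'); st(); print(proj('wrist',(.6365,-.155,.086))); 
go(.6365+.0525*.021,-.155-.021,.062,.049)
go(.6365-.0525*.054,-.155+.054,.062,.049)
go(.6365-.0525*.08,-.155+.08,.062,.049)
```

```text
t 40.1 pos [ 0.6405 -0.1997  0.0637] yaw 0.051 zax [ 0.019 -0.016 -1.   ] F [-0.7  0.4 -0.4] w 0.0002 q [-0.3   0.35  0.16  1.36 -0.01  1.22]
[257.58578356 182.60655458]
MOVE [-0.18 -2.38  0.13] spin 0.002 q6 1.22 t 40.1
MOVE [-0.19 -9.89  0.  ] spin 0.002 q6 1.22 t 40.1
MOVE [ -0.19 -12.49  -0.04] spin 0.002 q6 1.22 t 40.1
```

View pics/w41.png

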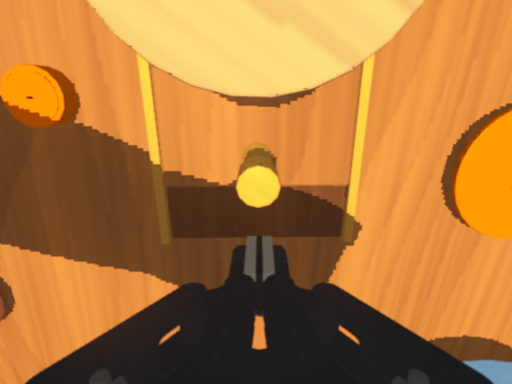

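Emit:
{"api": "drive_tool", "payload": {"moves": [[-0.2,-1,0,0],[-0.2,-2,0,0],[-0.2,-2.6,0,0],[-0.2,-3.2,0,0],[-0.2,-3.8,0,0],[-0.2,-4.4,0,0],[-0.2,-5,0,0],[-0.2,-5.6,0,0],[-0.2,-6.2,0,0],[-0.2,-6.8,0,0]]}}

```text
time: 40.93
eef_pos: [0.6351, -0.1313, 0.0625]
ee_rot: [[0.999, 0.05, 0.019], [0.051, -0.999, -0.016], [0.018, 0.017, -1.0]]
wrist_force: [0.0, -2.7, 1.3]
gripper_width: 0.0
```

Run:
```python
from h import *
snap('wrist','w42'); st(); 
go(.6365-.0525*.06,-.155+.06,.062,.049)
```

```text
t 40.98 pos [ 0.635  -0.1303  0.0624] yaw 0.051 zax [ 0.018 -0.015 -1.   ] F [1.2 0.8 0. ] w -0.0001 q [-0.2   0.3   0.1   1.35 -0.01  1.32]
MOVE [ 0.02 -3.53 -0.01] spin 0.002 q6 1.32 t 40.98
```

View pics/w42.png

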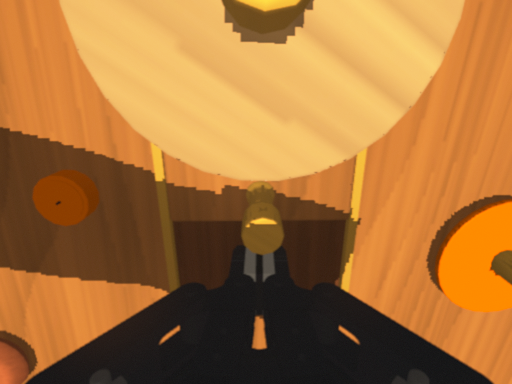

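Emit:
{"api": "drive_tool", "payload": {"moves": [[0,-0.6,0,0],[0,-1.2,0,0],[0,-1.6,0,0],[0,-2,0,0],[0,-2.4,0,0],[0,-2.8,0,0],[0,-3.2,0,0]]}}

```text
time: 41.57
eef_pos: [0.6342, -0.1169, 0.063]
ee_rot: [[0.999, 0.036, 0.021], [0.037, -0.998, -0.05], [0.019, 0.051, -0.999]]
wrist_force: [5.2, -112.6, -8.0]
gripper_width: 0.0002
```

Run:
```python
from h import *
snap('side','s43',4,(170,100,330,240)); st()
```

```text
t 41.62 pos [ 0.6342 -0.1171  0.0629] yaw 0.036 zax [ 0.021 -0.05  -0.999] F [  4.8 -95.9  -6.5] w -0.0003 q [-0.16  0.28  0.08  1.33 -0.05  1.37]
```

View pics/s43.png

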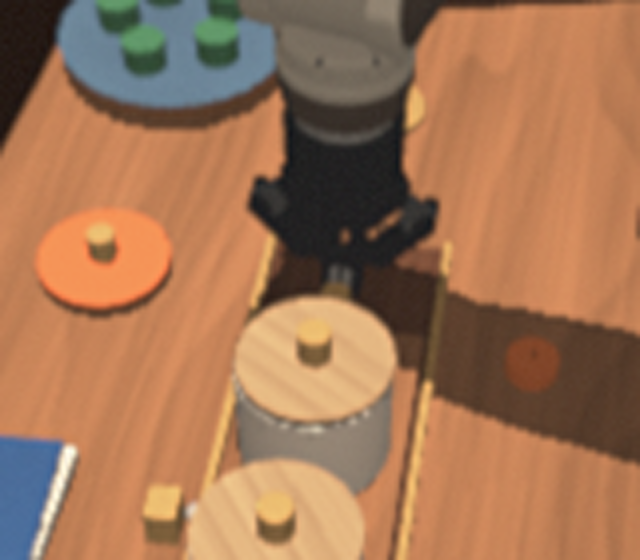

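Emit:
{"api": "drive_tool", "payload": {"moves": [[0,0.5,0,0],[0,1.5,0,0],[0,3,0,0],[0,4,0,0],[0,4,0,0],[0,4,0,0]]}}

```text
time: 42.12
eef_pos: [0.6356, -0.1567, 0.0648]
ee_rot: [[0.999, 0.035, 0.02], [0.036, -0.998, -0.049], [0.019, 0.05, -0.999]]
wrist_force: [0.4, -0.0, -0.6]
gripper_width: -0.0002
```

Run:
```python
from h import *
st(); snap('top','t44'); snap('wrist','w44'); snap('side','s44',4,(150,100,330,250));st()
```

```text
t 42.12 pos [ 0.6356 -0.1567  0.0648] yaw 0.036 zax [ 0.02  -0.049 -0.999] F [ 0.4 -0.  -0.6] w -0.0002 q [-0.22  0.3   0.1   1.34 -0.04  1.31]
t 42.27 pos [ 0.6357 -0.156   0.0649] yaw 0.038 zax [ 0.021 -0.05  -0.999] F [-0.2 -0.1 -0.5] w -0.0001 q [-0.22  0.3   0.1   1.34 -0.04  1.31]
```

View pics/w44.png

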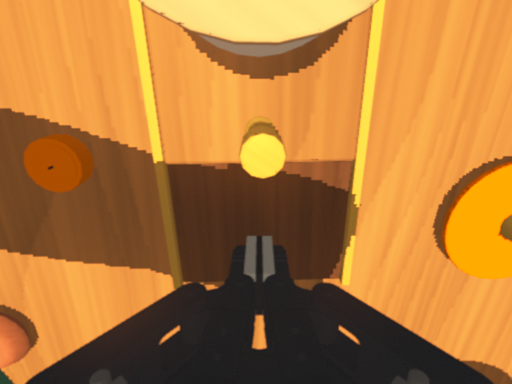

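View pics/s44.png

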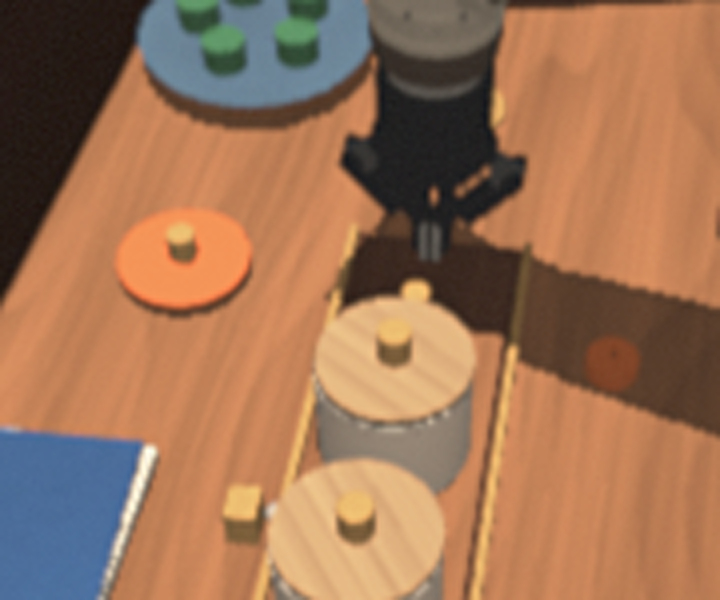

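Emit:
{"api": "drive_tool", "payload": {"moves": [[0,1,-3,0],[0,1.5,-7,0],[0,2,-11,0],[0,4,-15,0],[-2,7,-17,0],[-5,10,-17,0],[-8,13,-17,0],[-12,15,-17,0],[-15,17,-17,0],[-15,17,-17,0]]}}

```text
time: 43.1
eef_pos: [0.4841, -0.3254, 0.2416]
ee_rot: [[0.999, 0.033, 0.02], [0.034, -0.998, -0.051], [0.018, 0.052, -0.998]]
wrist_force: [-1.1, -0.4, -0.5]
gripper_width: 0.0
```

Run:
```python
from h import *
st(); snap('top','t45'); snap('top','t45c',5,(190,140,345,265)); snap('side','s45');st()
```

```text
t 43.1 pos [ 0.4841 -0.3254  0.2416] yaw 0.034 zax [ 0.02  -0.051 -0.998] F [-1.1 -0.4 -0.5] w 0.0 q [-0.58  0.13  0.24  1.64 -0.03  0.96]
t 43.25 pos [ 0.4886 -0.3226  0.2408] yaw 0.037 zax [ 0.021 -0.05  -0.999] F [ 1.1 -0.   0.2] w -0.0001 q [-0.57  0.13  0.24  1.64 -0.03  0.96]
```

View pics/t45.png

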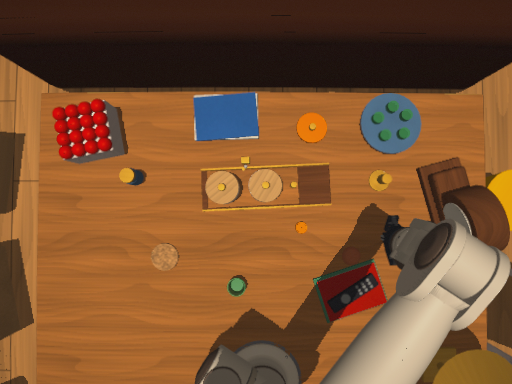

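View pics/t45c.png

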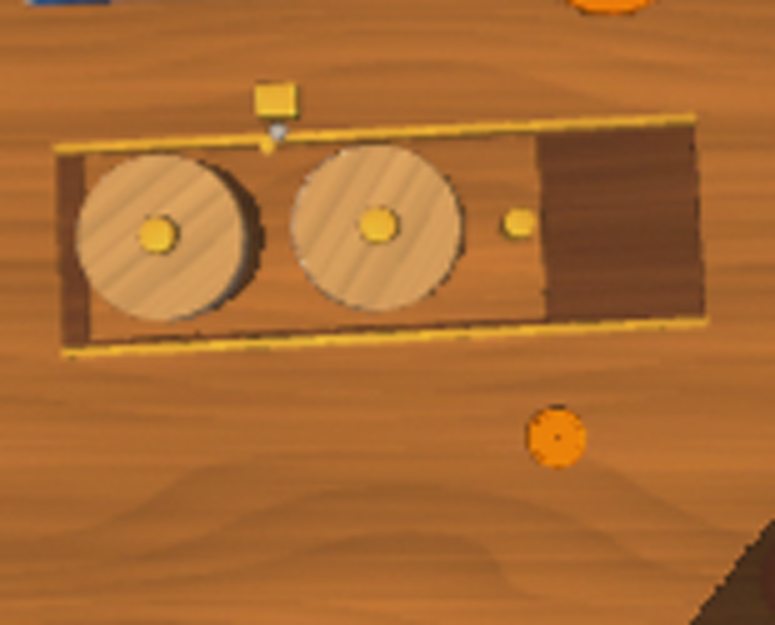

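View pics/s45.png

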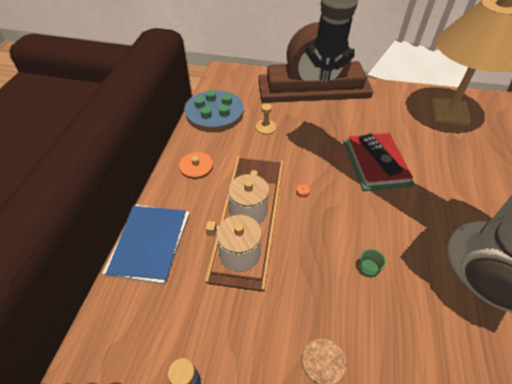

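Run:
```python
from h import *
snap('side','s46',5,(270,100,420,210)); snap('wrist','w46'); st()
for n,z in [("coaster",0),("pebble",0),("vase",0),("candlestick",0),("tealight_1",0)]:
  for cam in ["top","side"]:
    for r in bot.pinpoint(cam,n): print(n,cam,round(r["conf"],2),np.round(r["uv"],1),np.round(onz(cam,r["uv"],z),4))
```

```text
t 43.35 pos [ 0.4894 -0.322   0.2403] yaw 0.039 zax [ 0.021 -0.05  -0.999] F [ 0.9  0.2 -0.9] w -0.0002 q [-0.57  0.13  0.24  1.64 -0.03  0.96]
coaster top 0.83 [163.5 258.4] [0.3928 0.3233 0.    ]
coaster top 0.75 [267.  183.8] [ 0.6395 -0.0161  0.    ]
coaster side 0.68 [322.4 360.2] [0.402  0.3174 0.    ]
pebble top 0.79 [349.1 257.2] [ 0.3989 -0.2867  0.    ]
pebble side 0.7 [335.6 153.7] [ 0.4153 -0.3038  0.    ]
vase top 0.82 [137.1 176.5] [0.6623 0.4144 0.    ]
candlestick top 0.81 [377.7 181.2] [ 0.6496 -0.3829  0.    ]
candlestick side 0.85 [266.  128.7] [ 0.6504 -0.3767 -0.    ]
tealight_1 top 0.58 [299.5 228.5] [ 0.4928 -0.1233  0.    ]
tealight_1 side 0.42 [303.3 192.4] [ 0.4949 -0.1262  0.    ]
```

View pics/s46.png

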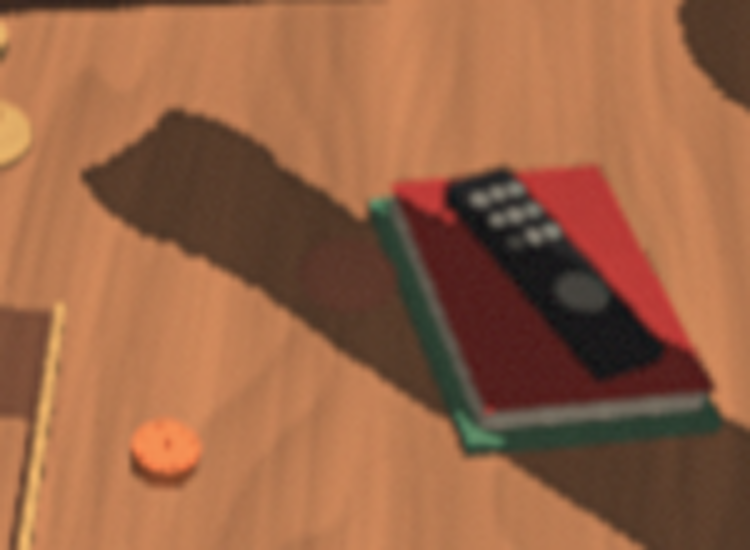

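```bash
python3 -c "
from h import *
st(); print(bot.job_done())"
```

```text
t 43.85 pos [ 0.4887 -0.3227  0.2404] yaw 0.038 zax [ 0.02  -0.05  -0.999] F [ 0.9  0.1 -0.5] w -0.0 q [-0.57  0.13  0.24  1.64 -0.03  0.96]
the job is handed in; nothing more can be done
None
```

The job is handed in at about 44 s of the 208 s allowed. All five white tealights are in the jars: two in the left, three in the right. Both wooden lids are on and pressed home, and after that I pushed the tray by its knob to its stop.

**Lids:** with closed fingers on each lid's knob, the tip stopped at 0.1456 m and 0.1457 m, against the 0.146 m expected for a lid fully home. The pushes were 40 N (right) and 28 N (left), and only the lids were pressed.

**Tray:** the last top picture shows the brass nib about 7 mm past the spring ball, and the knob moved about 59 mm, which fits the stop.

**Other objects:** the orange look-alikes were not touched. The coaster, pebble, vase and candlestick read in place within the networks' scatter of about 2 cm. I saw no sixth tealight anywhere.

**What went less well:**
- **Tray force:** I pushed too far past the stop. The wrist force read 113 N just before I backed off, close to the 120 N limit. The peak between readings is not known.
- **Missed grasp:** the first try at one tealight slipped off. I repeated it lower and it held.
- **Tool tilt:** the tool was leaning about 3 degrees by the end, with no visible effect on the result.

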